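# Clear the perfumer's bench: empty the cap tray, rest it, shelve the glass

## Robot

A 6-joint arm with a two-finger parallel gripper is mounted at the origin on the work surface. World frame = base frame: x ahead of the robot, y to its left, z up, the work surface at z = 0. Lengths are in m, angles in rad, forces in N, time in s.
With the tool pointing down it reaches from about 0.4 to 0.925 m from the base axis. Payload 12.5 kg.
Tool frame: the origin (TCP) lies midway between the tips of the shut fingers; the grasp point (between the pads) lies bot.grip_depth behind it (bot.grip_depth is the distance from the TCP to the grasp point, in m); z points along the fingers, y is the line along which they close (so a half turn about z gives the same grasp; the last joint's range is limited). The gripper opens to 95 mm and grips with 3 to 60 N. Pads are 20 mm wide; open, the fingers measure 119 mm over their backs; the gripper's body (75 mm by 180 mm) begins 59 mm behind the grasp point.
Start: joints at [1.001, 0.491, 1.559, -0, 1.092, -0.106], TCP at [0.28, 0.559, 0.215] pointing down, gripper open.
Joint ranges: [-3.1, 3.1], [-0.84, 2.19], [0.05, 2.79], [-1.13, 4.28], [0.06, 2.93], [-2.69, 2.69]. Speed limits (rad/s): [2.22, 2.22, 2.79, 3.14, 3.14, 3.14].

## Interface

Orientations are given as a unit quaternion [x, y, z, w].
In Python, from station import bot, get_image, camera_info, order gives the robot as it stands.
- The arm moves only by the tool carry_out, never from a script. Its argument "steps" is one flat list of numbers, 4 for each row, row after row: the shift along the tool's x, y, z in mm, then the turn about the tool's z in rad. In form: [tx, ty, tz, spin, tx, ty, tz, spin, ...]. A call has 1 to 20 rows; each row is the pose to reach, as a shift and turn from the pose commanded when the call began, along the tool's axes at that moment; what a row does not reach only later rows make up. A row lasts 1/8 s, in which the tool goes at most 62.5 mm and 10.7 degrees, less where a joint would pass 70% of its speed; a pose out of reach is approached as far as the arm can. A call with a gripper value outside its range is refused whole. "hand" is the finger opening in mm, from 0 to 95.1, set as the call begins (left out, the last holds). The fingers move at their own pace and stop on an object; the grip force is fixed at half the most. Time passes only in rows, so rows that repeat a pose let the fingers close. It gives the time, the measured TCP pose, the force, the opening and the grip force at its end, in the units of the state.
- bot.state(): the state, without advancing time (a new reading comes with each control period).
- get_image(name): name is "side" or "top" or "wrist"; returns the picture (384x512x3 uint8, blue, green, red); there is no depth.
- camera_info(name): a dict with "fx", "fy", "cx", "cy" (pixels), "dist" ([k1, k2, p1, p2, k3] as OpenCV has them; the pictures are not rectified), "R" (3x3) and "t" (3): a world point X has camera coordinates R X + t. Camera axes: x right, y down, z forward; pixel columns grow to the right and rows downward; lengths in m; the calibration is good to about 2 mm. A picture is of the moment at which its call begins: read the wrist's pose just before it. camera_info takes no time and is no camera call; for the wrist camera it gives the pose at the moment of the call.
- order.hand_in(): hands the job in; it is judged then, once.
The state is a dict: "t": time; "joints": joint angles; "joint_vel": joint speeds; "effort": joint torques, N m; "tcp_pos": TCP position; "tcp_rot": TCP orientation; "force": force on the tool from outside, world axes, zero at the start; "wrist_torque": the same for the moment, N m; "opening": finger opening in m; "gripper_force": force on a finger pad.
Only numpy, scipy, OpenCV 4.12 (cv2) and the standard library are available. Lean on these libraries where they do the work, as an engineer would, in place of code of your own. Each camera call takes 0.05 s, during which the arm holds its last target. There are 200 camera calls.

## Task

Clear up after bottling: carry the steel tray to the open plywood box and tip its four wooden ball caps into the box, then set the empty tray on the sloped wooden rest, centred, open end downhill and touching the rest's lip. Stand the tall bottle and the squat jar that flank the glass beaker upright on the narrow raised shelf, one each side of the dropper bottle there and centred over its depth. Do not drop or overturn the glass, and leave everything else where it stands.

Things in the scene. Friction and masses are not known exactly. Their poses are not given: they have to be found in the camera images.
- tray: Loose steel tray 130 x 96 mm (x, y), about 200 g, holding the caps. Origin: centre of its underside; x points to its open pouring end, at the start roughly towards the robot. Floor 4 mm; side and back (-x) walls 28 mm high, 4 mm thick; at the open end only a sill, 5 mm above the floor. The caps roll freely, and over the sill once the tray is tilted past about 45 degrees.
- tray_grip (a point): Middle of the tray's wooden handle above the tray's centre, at (0, 0, 66) mm in its frame; pinch it here across y. The handle is a bar along the tray's x, 14 mm wide, 12 mm tall, free below, from a post on the back wall (x = -65 mm) to x = +20 mm.
- tray_front (a point): Middle of the lower edge of the tray's open end, at (65, 0, 0) mm in the tray's frame.
- cap0_center (a point): Centre of one of four alike wooden balls (bottle caps), 34 mm in diameter, 16 g, lying loose in the tray.
- cap1_center (a point): Centre of one of four alike wooden balls (bottle caps), 34 mm in diameter, 16 g, lying loose in the tray.
- cap2_center (a point): Centre of one of four alike wooden balls (bottle caps), 34 mm in diameter, 16 g, lying loose in the tray.
- cap3_center (a point): Centre of one of four alike wooden balls (bottle caps), 34 mm in diameter, 16 g, lying loose in the tray.
- caps_box: Fixed open-topped plywood box, 160 x 160 mm, 80 mm high, walls and floor 5 mm. Origin: centre of its underside, on the bench; z up.
- rest: Fixed wooden rest with a sloped board 140 mm long and 70 mm wide (y), narrower than the tray. Origin: centre of its underside, on the bench; its low end is at -x (towards the robot). The board's surface slopes 0.35 rad (20 degrees), rising towards +x; its centre is 75 mm above the bench. At the low end a lip, 8 mm thick, as wide as the board, stands 12 mm proud of the surface.
- rest_foot (a point): Point on the board's upper surface at the low end, on the middle line, where the surface meets the lip; at (-66, 0, 51) mm in the rest's frame. The tray's front edge belongs here.
- ledge: Fixed narrow raised shelf: a wooden plank 50 mm deep (x), 280 mm long (y), 14 mm thick on two feet, its upper surface 60 mm above the bench. Origin: on the bench under the plank's centre; z up. A dropper bottle stands near its middle; there is room for one thing on each side, about 80 mm from the middle.
- tall_bottle: Closed amber glass bottle with black cap and pale label, round body 48 mm in diameter, 130 mm high over all, about 200 g, standing on the bench on one side of the beaker. Origin: centre of its underside; z up.
- squat_jar: Closed amber glass jar with black lid and pale label, 56 mm in diameter, 70 mm high, about 200 g, standing on the bench on the other side of the beaker. Origin: centre of its underside; z up.
- dropper: Bystander: small amber bottle with black cap, no label, 34 mm in diameter, 85 mm high, standing near the middle of the raised shelf. Origin: centre of its underside.
- beaker: Bystander: clear open glass cup, 60 mm in diameter, 70 mm high, standing on the bench between the bottle and the jar. Origin: centre of its underside.
- spatula: Bystander: spatula 180 mm long lying on the bench at the right. Origin: on the underside, x along it.
Not all that is in view belongs to the job. What is shaped like the tall_bottle but yellow is not meant.

How it is judged:
On the way:
1. The tray is tipped (more than 35 degrees) with its open end over the box (angle between tray's own z axis and vertical above 0.61 rad and horizontal distance between tray_front and caps_box below 0.11 m), for 0.1 s.
At the end, for the whole second after the job is handed in: All four caps in the box; tray on the sloped rest (tilt 0.27-0.43 rad, square within 8 degrees, front edge within 18 mm of the foot point); tall bottle and jar upright on the narrow shelf, within 16 mm of its centreline, one 20-128 mm to each side of its middle; all at rest (x of cap0_center in the frame of caps_box between -0.076 and 0.076 m and y of cap0_center in the frame of caps_box between -0.076 and 0.076 m and z of each of cap0_center, cap1_center, cap2_center, cap3_center in the frame of caps_box below 0.08 m and x of cap1_center in the frame of caps_box between -0.076 and 0.076 m and y of cap1_center in the frame of caps_box between -0.076 and 0.076 m and x of cap2_center in the frame of caps_box between -0.076 and 0.076 m and y of cap2_center in the frame of caps_box between -0.076 and 0.076 m and x of cap3_center in the frame of caps_box between -0.076 and 0.076 m and y of cap3_center in the frame of caps_box between -0.076 and 0.076 m and angle between tray's own z axis and vertical between 0.27 and 0.43 rad and distance between tray_front and rest_foot below 0.018 m and angle between the y axis of tray and the y axis of rest, either way round below 0.14 rad and linear speed of each of tray, tall_bottle, squat_jar below 0.02 m/s and x of tall_bottle in the frame of ledge between -0.016 and 0.016 m and y of tall_bottle in the frame of ledge between -0.128 and 0.128 m and z of tall_bottle in the frame of ledge between 0.055 and 0.066 m and angle between each of tall_bottle, squat_jar's own z axis and vertical below 0.08 rad and x of squat_jar in the frame of ledge between -0.016 and 0.016 m and y of squat_jar in the frame of ledge between -0.128 and 0.128 m and z of squat_jar in the frame of ledge between 0.055 and 0.066 m and ((y of tall_bottle in the frame of ledge above 0.02 m and y of squat_jar in the frame of ledge below -0.02 m) or (y of squat_jar in the frame of ledge above 0.02 m and y of tall_bottle in the frame of ledge below -0.02 m))); the robot touches nothing.
It fails at once if The tall bottle or the squat jar is tipped over (more than 40 degrees) (angle between any of tall_bottle, squat_jar's own z axis and vertical above 0.7 rad).
It fails at once if The tall bottle or the squat jar is dropped (moves faster than 0.6 m/s while no finger touches it) ((contact force between the fingers and tall_bottle below 0.05 N and linear speed of tall_bottle above 0.6 m/s) or (contact force between the fingers and squat_jar below 0.05 N and linear speed of squat_jar above 0.6 m/s)).
It fails at once if The dropper bottle on the shelf, the beaker or the spatula is moved more than 30 mm or knocked over (distance of any of dropper, beaker, spatula from where it was at the start of the episode above 0.03 m or angle between any of dropper, beaker's own z axis and vertical above 0.7 rad).
It also fails if it takes over 72 s, if anything falls off the work surface, if the arm or the gripper's body presses on something with over 40 N, if the wrist force passes 120 N, or if a joint passes its speed limit or range.

## Working session

There is one attempt and no reset: what is moved stays moved. The work goes in short steps, Python scripts to look and compute and a tool call to move; the robot and the scene stay as the last step left them, time stands still between calls to the robot, and variables do not carry over. Pictures are saved under pics/ and viewed, at most 10 in all, crops included, and the job is handed in when it is done.

Besides the shell and the picture viewer there is one more tool, called after "Call:" as name(argument=value, ...), one argument or row to a line, values as JSON. carry_out: Moves the arm, as the interface text tells. Its arguments: {"type":"object","properties":{"steps":{"type":"array"},"hand":{"type":"number"}},"required":["steps"]}

```bash
mkdir -p pics; ls; python3 - <<'E'
from station import bot,get_image,camera_info
import cv2,numpy as np
for n in ("top","side"):
    cv2.imwrite(f"pics/{n}0.png",cv2.resize(get_image(n),(800,600),interpolation=cv2.INTER_CUBIC))
    c=camera_info(n);print(n,c["fx"],c["cx"],c["cy"],np.round(c["dist"],3),np.round(-np.array(c["R"]).T@c["t"],3))
print(bot.state(),bot.grip_depth)
E
```

```text
pics
top 371.36449919322814 252.47382992894242 190.1595701062286 [-0.004  0.     0.     0.     0.   ] [ 0.355 -0.055  1.103]
side 362.32925309027775 258.07262326798224 192.08934029625138 [-0.093  0.     0.     0.     0.   ] [0.468 0.606 0.671]
{'t': 0.1, 'joints': array([ 1.00141549e+00,  4.91458551e-01,  1.55938017e+00, -2.28434749e-05,
        1.09171242e+00, -1.05580496e-01]), 'joint_vel': array([ 1.79627781e-03, -4.76056778e-03, -1.80154497e-03, -8.09098653e-05,
       -4.53642875e-04, -2.59674475e-04]), 'effort': array([ 1.96775130e-03, -6.13632131e+01, -2.58602500e+01,  6.93828450e-02,
        4.71346546e-02, -6.53179723e-05]), 'tcp_pos': array([0.27945089, 0.55880509, 0.21414836]), 'tcp_rot': array([ 2.29822089e-01,  9.73232540e-01, -4.55569563e-04, -1.49122457e-04]), 'force': array([ 0.26704223, -0.32723541,  0.04419494]), 'wrist_torque': array([ 0.01881087,  0.03830991, -0.02475811]), 'gripper_force': 0.0, 'opening': 0.09537325735930487} 0.0188
```

View pics/top0.png

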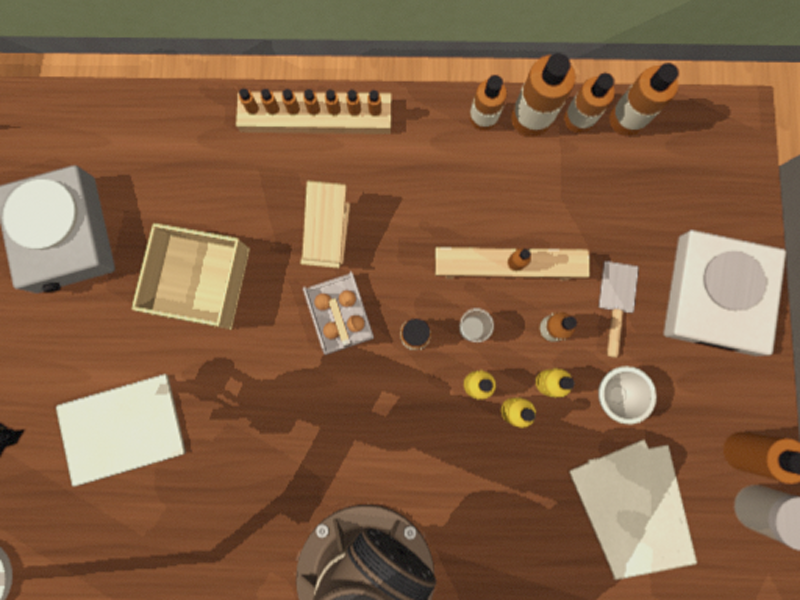

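View pics/side0.png

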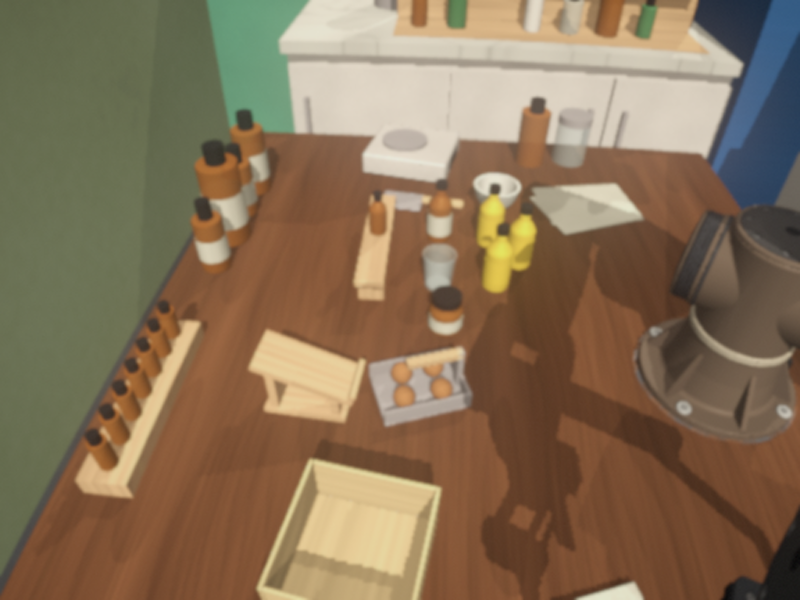

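Candidates (top picture, 800 px):
- **Tall bottle:** amber with label (558,326). Lookalikes are yellow at (480,384), (519,412), (555,382), big amber at the back (490,100), (545,95), (590,100), (645,100), and a plain amber at (765,455). I choose (558,326), beside the beaker at (477,325).
- **Jar:** (416,333), on the beaker's other side.
- **Dropper:** (520,258), on the shelf.
- **Tray:** (338,313).
- **Rest:** (325,223).
- **Box:** (190,275). The grey and white appliances and the paper at (120,430) are not it.

I'll check these in close crops.

```bash
cat > h.py <<'E'
from station import bot,get_image,camera_info,order
import cv2,numpy as np
from scipy.spatial.transform import Rotation as R_
def world(name,uv,z,info=None):
    c=info or camera_info(name);K=np.array([[c["fx"],0,c["cx"]],[0,c["fy"],c["cy"]],[0,0,1]])
    p=cv2.undistortPoints(np.float64(uv).reshape(-1,1,2),K,np.array(c["dist"]))[:,0]
    R=np.array(c["R"]);o=-R.T@c["t"];d=np.c_[p,np.ones(len(p))]@R
    z=np.broadcast_to(z,len(p));return o+d*((z-o[2])/d[:,2])[:,None]
def pix(name,X,info=None):
    c=info or camera_info(name);K=np.array([[c["fx"],0,c["cx"]],[0,c["fy"],c["cy"]],[0,0,1]])
    return cv2.projectPoints(np.float64(X).reshape(-1,1,3),cv2.Rodrigues(np.array(c["R"]))[0],np.float64(c["t"]),K,np.array(c["dist"]))[0][:,0]
def crop(name,x,y,w,h,s,out):
    cv2.imwrite("pics/"+out,cv2.resize(get_image(name)[y:y+h,x:x+w],None,fx=s,fy=s,interpolation=cv2.INTER_CUBIC))
def tool(goal,yaw=None):
    "shift in tool axes (mm) to a TCP goal, and spin so that tool y lies along yaw (mod pi)"
    s=bot.state();R=R_.from_quat(s["tcp_rot"]).as_matrix();d=R.T@(np.array(goal)-s["tcp_pos"])*1000
    sp=None
    if yaw is not None:
        t=R.T@[np.cos(yaw),np.sin(yaw),0];sp=np.arctan2(-t[0],t[1]);sp=(sp+np.pi/2)%np.pi-np.pi/2
    return np.round(d,1),sp and round(sp,3)
E
python3 - <<'E'
from h import *
crop("top",80,110,160,120,5,"tl.png");crop("top",240,110,160,120,5,"tr.png")
E
```

```text
(no output)
```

View pics/tl.png

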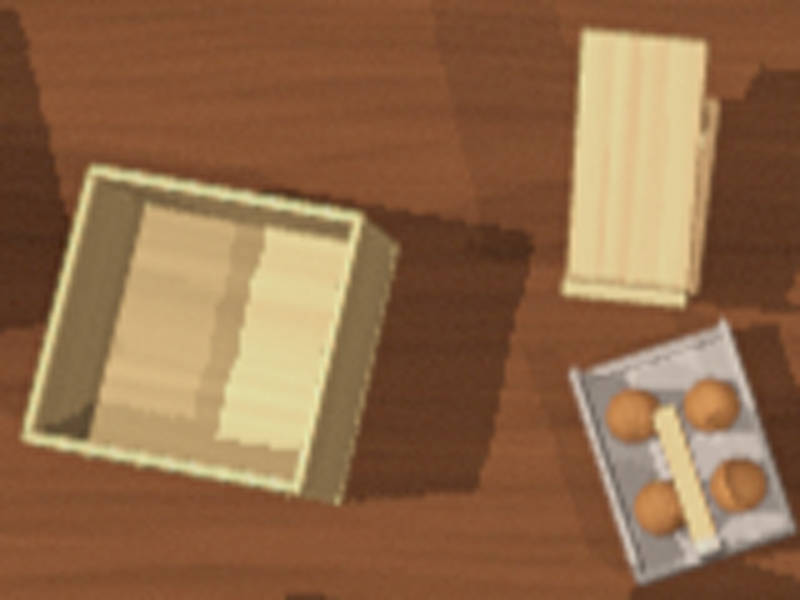

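View pics/tr.png

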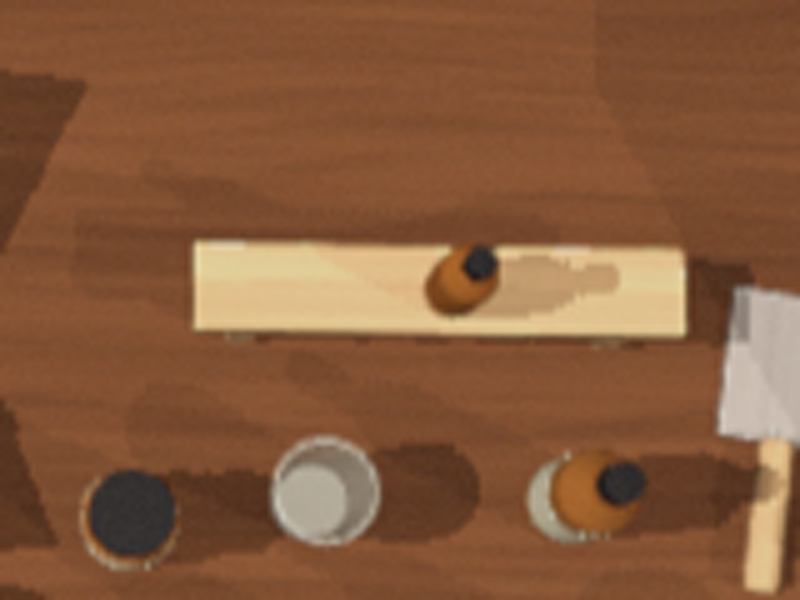

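Top crops, in crop pixels. The box rim corners are (92,170), (360,215), (298,490), (27,437). The rest has its lip at the bottom (565-687, 290). The tray handle runs (665,408)-(708,548), with the balls around it. The jar lid is at (132,513), the beaker at (325,490), and the labelled amber bottle has its cap at (622,483). The shelf spans (193-686, 242-335), with the dropper at (455,288). The handle post seems to be on the robot side, so I'll check the tray from the side.

```bash
python3 - <<'E'
from h import *
a=get_image("side")
A=cv2.resize(a[210:280,150:310],None,fx=5,fy=5,interpolation=cv2.INTER_CUBIC)
B=cv2.resize(a[110:160,220:380],None,fx=5,fy=5,interpolation=cv2.INTER_CUBIC)
cv2.imwrite("pics/s1.png",np.vstack([A,B]))
c=camera_info("top");print(np.round(c["R"],3))
o=np.array([80,110])
box=world("top",np.array([[92,170],[360,215],[298,490],[27,437]])/5+o,.08);print("box",box.round(3),box.mean(0))
print(np.linalg.norm(np.diff(box,axis=0),axis=1))
h=world("top",np.array([[665,408],[708,548]])/5+o,.072);print("handle",h.round(4),np.linalg.norm(h[1]-h[0]))
t=world("top",np.array([[575,370],[725,320],[795,530],[640,580]])/5+o,[.032]*4);print("tray",t.round(3))
r=world("top",np.array([[583,30],[706,42],[686,305],[563,295],[690,292],[567,278]])/5+o,[.099,.099,.060,.060,.051,.051]);print("rest",r.round(4))
o=np.array([240,110])
l=world("top",np.array([[193,242],[684,248],[686,335],[193,330]])/5+o,.06);print("ledge",l.round(3),l.mean(0))
print(world("top",np.array([[132,513],[325,490],[622,483],[480,262]])/5+o,[.07,.07,.13,.145]).round(4))
E
```

```text
[[ 0.017 -1.    -0.007]
 [-0.991 -0.016 -0.135]
 [ 0.134  0.009 -0.991]]
box [[0.619 0.393 0.08 ]
 [0.595 0.239 0.08 ]
 [0.439 0.266 0.08 ]
 [0.466 0.419 0.08 ]] [0.52981925 0.32922121 0.08      ]
[0.15567812 0.15831877 0.15531622]
handle [[0.4891 0.0646 0.072 ]
 [0.4112 0.0383 0.072 ]] 0.08221866708044398
tray [[ 0.516  0.123  0.032]
 [ 0.547  0.036  0.032]
 [ 0.425 -0.008  0.032]
 [ 0.394  0.081  0.032]]
rest [[0.6988 0.1143 0.099 ]
 [0.6929 0.045  0.099 ]
 [0.5502 0.0559 0.06  ]
 [0.5549 0.1264 0.06  ]
 [0.5595 0.0547 0.051 ]
 [0.5666 0.126  0.051 ]]
ledge [[ 0.59  -0.119  0.06 ]
 [ 0.591 -0.4    0.06 ]
 [ 0.54  -0.4    0.06 ]
 [ 0.538 -0.119  0.06 ]] [ 0.56465024 -0.25952536  0.06      ]
[[ 0.4328 -0.0857  0.07  ]
 [ 0.4474 -0.1931  0.07  ]
 [ 0.4483 -0.3407  0.13  ]
 [ 0.5621 -0.2646  0.145 ]]
```

View pics/s1.png

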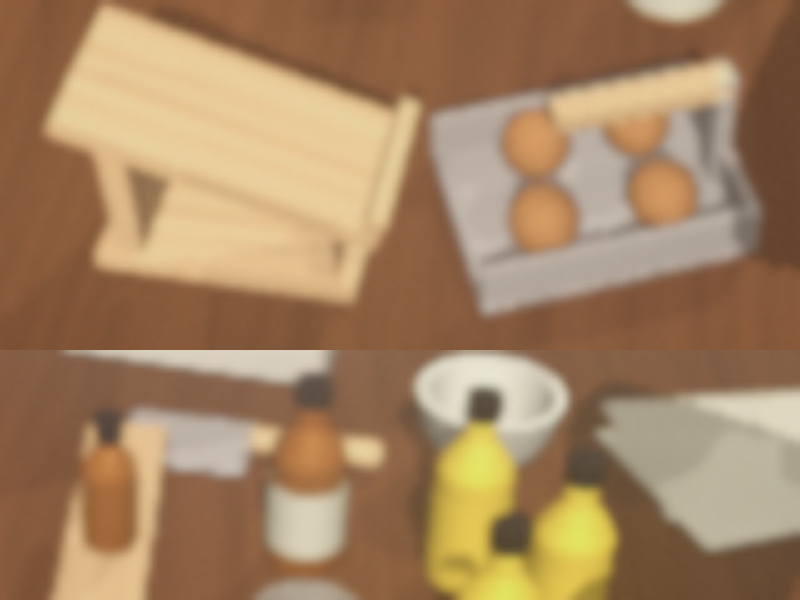

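The side crop shows the tray's back wall and post on the robot side, at crop (735,90). The open end faces away, at crop (455,200). So the tray's x points to world +x at yaw about 0.33, not towards the robot, and I'll turn it before placing it on the rest. The bottle at crop (310,480) is amber with a pale label, so it's the right one.

The tool can't tilt, so I'll tip the tray by letting its front corners pivot on the box's far inner wall while the handle turns between the pads.

```bash
python3 -c "
from h import *
print(tool([.4715,.0587,.0472],1.90))"
```

```text
(array([-395.5, -361.4,  167.3]), np.float64(-0.793))
```

Call:
carry_out(
  steps=[-396,-361,40,-0.793,-396,-361,40,-0.793,-396,-361,40,-0.793,-396,-361,40,-0.793,-396,-361,40,-0.793,-396,-361,40,-0.793,-396,-361,40,-0.793,-396,-361,40,-0.793,-396,-361,40,-0.793,-396,-361,40,-0.793,-396,-361,40,-0.793,-396,-361,40,-0.793,-396,-361,80,-0.793,-396,-361,110,-0.793,-396,-361,135,-0.793,-396,-361,155,-0.793,-396,-361,165,-0.793,-396,-361,167,-0.793,-396,-361,167,-0.793,-396,-361,167,-0.793],
  hand=50,
)

```text
t: 2.75
tcp_pos: [0.4726, 0.0591, 0.0483]
tcp_rot: [-0.164, 0.986, -0.0, 0.001]
force: [-0.2, -0.0, -0.4]
opening: 0.0503
gripper_force: 0.0
```

```bash
python3 -c "
from h import *
print(tool([.4715,.0587,.0472],1.90),bot.state()['joints'].round(2))
crop('wrist',0,0,512,384,1.5,'w1.png')"
```

```text
(array([ 1.1, -0. ,  1.1]), np.float64(0.0)) [-0.01  0.55  2.08  0.    0.52 -1.91]
```

View pics/w1.png

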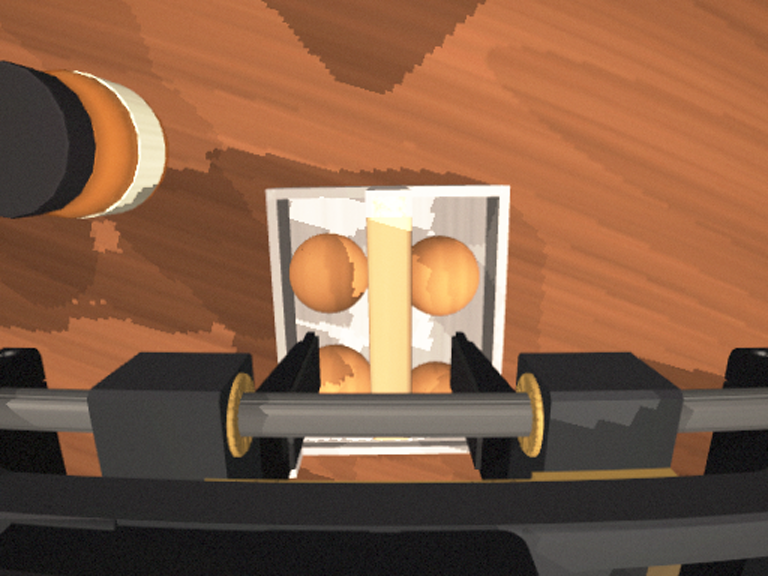

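The wrist view shows the handle centred between the fingers (x≈390), with two balls each side and the post at (388,200). Grip and lift.

Call:
carry_out(
  steps=[1,0,1,0,1,0,1,0,1,0,1,0,1,0,1,0,1,0,-5,0,1,0,-15,0,1,0,-30,0,1,0,-50,0,1,0,-75,0,1,0,-100,0,1,0,-120,0,1,0,-130,0,1,0,-133,0,1,0,-133,0],
  hand=5,
)

```text
t: 4.55
tcp_pos: [0.4711, 0.0586, 0.1803]
tcp_rot: [-0.164, 0.986, 0.0, -0.0]
force: [1.2, 0.8, -3.0]
opening: 0.0134
gripper_force: 30.0
```

```bash
python3 -c "
from h import *
y=-.165;u=np.array([np.cos(y),np.sin(y),0]);c=np.array([.530,.329,0])
print(bot.state()['opening'],tool(c+u*.003+[0,0,.185],y+np.pi/2))
crop('side',120,120,256,192,3,'s2.png')"
```

```text
0.013418767352204342 (array([-145.8,  235.4,   -4.7]), np.float64(0.494))
```

View pics/s2.png

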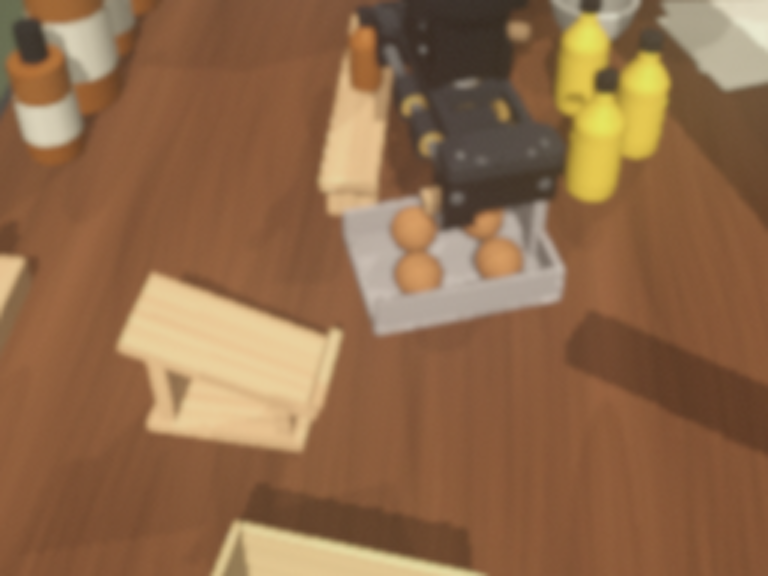

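The tray is lifted level with all four balls in it. Next I'll move it over the box.

Call:
carry_out(
  steps=[-3,5,0,0.01,-9,14,-1,0.03,-19,31,-1,0.065,-32,52,-2,0.11,-47,75,-2,0.16,-63,101,-2,0.21,-79,127,-3,0.27,-95,153,-3,0.32,-110,177,-4,0.37,-123,198,-4,0.415,-133,214,-5,0.45,-140,226,-5,0.475,-144,232,-5,0.488,-146,235,-5,0.494,-146,235,-5,0.494,-146,235,-5,0.494],
)

```text
t: 6.6
tcp_pos: [0.5334, 0.3279, 0.1857]
tcp_rot: [0.082, 0.997, -0.0, -0.0]
force: [0.2, -0.4, -3.1]
opening: 0.0139
gripper_force: 30.0
```

```bash
python3 - <<'E'
from h import *
y=-.165;u=np.array([np.cos(y),np.sin(y),0]);c=np.array([.530,.329,0])
print(tool(c+u*.003+[0,0,.0612],y+np.pi/2))
a=get_image("top")[120:230,60:220];A=cv2.resize(a,None,fx=5,fy=5,interpolation=cv2.INTER_CUBIC)
cv2.imwrite("pics/t2.png",A)
E
```

```text
(array([  0.6,   0.6, 124.5]), np.float64(0.0))
```

View pics/t2.png

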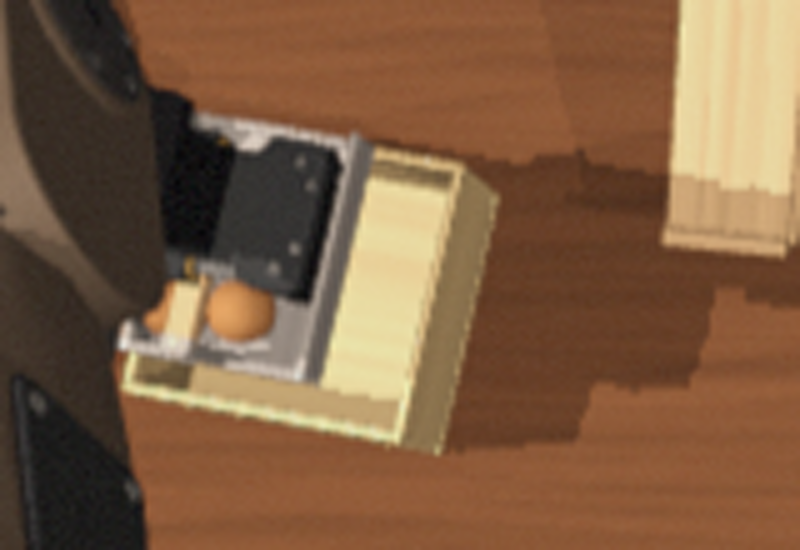

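The tray is aligned with the box, its yaw parallel to the rim. Lower it inside.

Call:
carry_out(
  steps=[1,1,5,0,1,1,18,0,1,1,36,0,1,1,54,0,1,1,72,0,1,1,90,0,1,1,105,0,1,1,115,0,1,1,121,0,1,1,124,0,1,1,124,0],
)

```text
t: 8.02
tcp_pos: [0.5328, 0.3295, 0.0618]
tcp_rot: [0.082, 0.997, 0.0, 0.0]
force: [0.3, 0.0, -1.3]
opening: 0.0141
gripper_force: 30.0
```

Call:
carry_out(
  steps=[-4,0,0,0,-7,0,0,0,-10,0,-5,0,-14,0,-10,0,-18,0,-15,0,-22,0,-19,0,-25,0,-22,0,-29,0,-25,0,-33,0,-28,0,-33,0,-28,0],
)

```text
t: 9.28
tcp_pos: [0.5657, 0.3239, 0.0899]
tcp_rot: [0.082, 0.997, 0.0, 0.0]
force: [-2.4, 0.6, -4.1]
opening: 0.0138
gripper_force: 30.0
```

```bash
python3 -c "
from h import *
crop('side',160,240,200,144,4,'s3.png')"
```

```text
(no output)
```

View pics/s3.png

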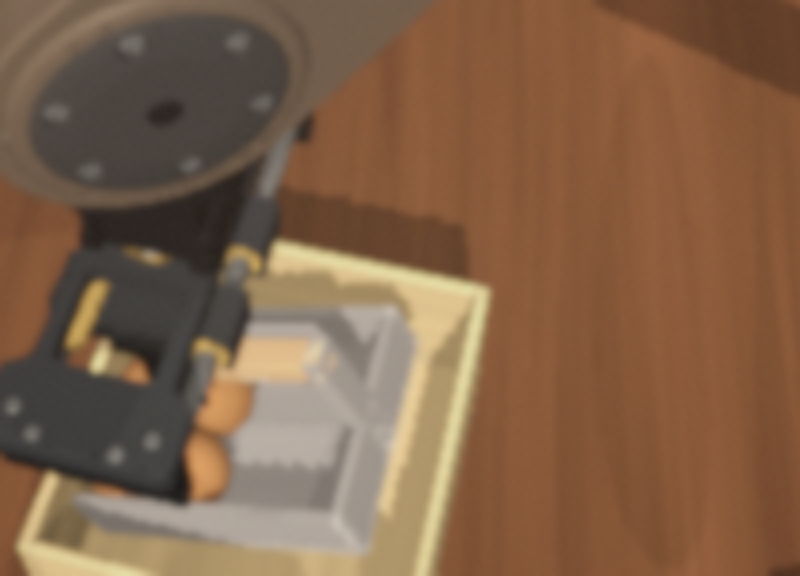

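The side view shows the tray tilted front-down against the far wall, with the balls rolled to the sill (around (210,460)). The force is small, so I'll continue the arc.

Call:
carry_out(
  steps=[-4,0,-2,0,-8,0,-4,0,-11,0,-6,0,-14,0,-7,0,-17,0,-8,0,-20,0,-9,0,-23,0,-10,0,-26,0,-11,0,-27,0,-11,0,-27,0,-11,0,-27,0,-11,0,-27,0,-11,0],
)

```text
t: 10.82
tcp_pos: [0.5912, 0.3196, 0.1003]
tcp_rot: [0.082, 0.997, -0.0, -0.001]
force: [-5.7, 0.5, -5.0]
opening: 0.0138
gripper_force: 30.0
```

```bash
cat >> h.py <<'E'
def blobs(name,box,lo=(5,120,90),hi=(16,255,255),amin=25):
    "orange (ball) blobs inside a pixel box x,y,w,h"
    x,y,w,h=box;m=cv2.inRange(cv2.cvtColor(get_image(name)[y:y+h,x:x+w],cv2.COLOR_BGR2HSV),lo,hi)
    n,_,s,c=cv2.connectedComponentsWithStats(m)
    return [(int(s[i][4]),(c[i]+[x,y]).round(1).tolist()) for i in range(1,n) if s[i][4]>=amin]
E
python3 - <<'E'
from h import *
a=cv2.imread("pics/tl.png");hv=cv2.cvtColor(a,cv2.COLOR_BGR2HSV)
for p in [(632,415),(712,405),(740,483),(658,507),(300,20),(150,540),(280,340),(640,150),(680,480)]: print(p,hv[p[1],p[0]])
s=cv2.imread("pics/s3.png");hs=cv2.cvtColor(s,cv2.COLOR_BGR2HSV);print(hs[405,228],hs[470,205],hs[300,600],hs[460,300],hs[500,380])
print(bot.state()['joints'].round(2))
E
```

```text
(632, 415) [ 14 150 200]
(712, 405) [ 15 147 213]
(740, 483) [ 14 157 171]
(658, 507) [ 14 150 201]
(300, 20) [ 11 151 133]
(150, 540) [ 11 156 137]
(280, 340) [ 23  84 225]
(640, 150) [ 21  85 225]
(680, 480) [ 21  83 230]
[ 15 140 204] [ 15 139 216] [ 12 148 129] [ 14  28 175] [ 19  69 206]
[ 0.4   0.68  1.54  0.    0.93 -1.01]
```

Call:
carry_out(
  steps=[4,0,-2,0,9,0,-4,0,14,0,-7,0,19,0,-10,0,24,0,-14,0,28,0,-20,0,30,0,-27,0,30,0,-35,0,30,0,-44,0,30,0,-54,0,30,0,-60,0,30,0,-60,0],
)

```text
t: 12.32
tcp_pos: [0.5624, 0.3245, 0.1612]
tcp_rot: [0.082, 0.997, 0.0, 0.0]
force: [-0.2, -0.2, -2.5]
opening: 0.0137
gripper_force: 30.0
```

```bash
python3 - <<'E'
from h import *
for n,b in (("side",(140,200,240,184)),("top",(60,110,150,130))): print(n,blobs(n,b,(13,110,165),(18,175,255),15))
print(bot.state()["force"].round(1))
print(pix("side",[[.55,.33,.022],[.5,.33,.022],[.6,.32,.022],[.56,.33,.14],[.6,.32,.1]]).round(0).tolist())
E
```

```text
side [(86, [285.7, 202.3]), (376, [220.0, 321.3]), (326, [211.5, 340.7])]
top [(83, [202.8, 161.0]), (78, [112.2, 170.2]), (18, [200.9, 168.8])]
[ 0.3  0.7 -1.9]
[[218.0, 356.0], [246.0, 358.0], [192.0, 348.0], [207.0, 324.0], [186.0, 328.0]]
```

```bash
cat >> h.py <<'E'
def ascii(name,x,y,w,h,k=3):
    v=cv2.cvtColor(get_image(name)[y:y+h,x:x+w],cv2.COLOR_BGR2HSV)[::k,::max(1,k//2)]
    for r in v: print("".join("#" if c[2]<60 else "O" if 13<=c[0]<=18 and 105<=c[1]<=180 and c[2]>150 else "w" if 15<=c[0]<=30 and c[1]>45 else "." if c[1]<=45 else " " for c in r))
E
python3 -c "
from h import *
ascii('side',160,270,140,112,4)"
```

```text
#####################.....#                                   
        ..... wwwww ########www ..                                    
       .......... w ...####wwwwww                                     
      .. www..............  ..www                                     
     .. wwww.............#.....                                       
    .. wwww...................                ........                
   ..#wwww....................#       ...................             
  ..#wwww  ######......wwww..  OOwwwww..w.................            
 ...#        ######...wwwwwwwwwwwwwww....................             
.........        #...##...wOwwwwwwwwww...................             
.....................#...wOwwwOOO  .....................wwwO          
......................... O  OOOOOOO ..................wwwwwwO        
........................  OOOOOOOOOOO .................wwwwwwO        
...................... OOOOOOOOOOOOOO .................wwwwww         
...................... OOOOOOOOOOOOO .................wwwwwwO         
#####................# OO   OO OOOO .......
[... 165 characters left out ...]
    
         wwwwwwww    # OOOOOOOOOO  ..................wwwwwww          
        wwwwwwwwwOOOOOOOOOOOOO    ..................wwwwwwO           
       wwwwwwwwwwwOO    ............................wwwwwww           
      wwwwwwwwww...............................wwwwwwwwwww            
      wwwwwwwwwwww..................wwwwwwwwwwwwwwwwwwwwww            
     wwwwwwwwwwwwwwww.wwwwwwwwwwwwwwwwwwwwwwwwwwwwwwwwwww             
    wwwwwwwwwwwwwwwwwwwwwwwwwwwwwwwwwwwwwwwwwwwwwwwwwwwww             
   wwwwwwwwwwwwwwwwwwwwwwwwwwwwwwwwwwwwwwwwwwwwwwwwwwwww              
  OwwwwwwwwwwwwwwwwwwwwwwwwwwwwwwwwwwwwwwwwwwwwwwwwwwwwO              
  wwwwwwwwwwwwwwwwwwwwwwwwwwwwwwwwwwwwwwwwwwwwwwwwwwwwww
```

```bash
python3 - <<'E'
from h import *
s=bot.state();P=s["tcp_pos"]+[0,0,.0188]
for th in (20,30,35,40,45,50,55):
    Rm=R_.from_euler("ZY",[-.165,np.radians(th)]).as_matrix()
    X=(np.array([[-65,-48,32],[-65,48,32],[-65,48,0],[65,48,0],[65,48,32],[-65,0,72],[48,30,21]])-[0,0,66])/1000@Rm.T+P
    print(th,pix("side",X).round(0).astype(int).tolist())
E
```

```text
20 [[258, 294], [242, 351], [250, 362], [176, 355], [167, 345], [241, 306], [183, 339]]
30 [[258, 290], [243, 348], [254, 358], [186, 359], [174, 349], [237, 302], [190, 342]]
35 [[258, 288], [242, 345], [255, 356], [190, 360], [177, 351], [235, 299], [193, 343]]
40 [[257, 285], [241, 343], [256, 354], [195, 362], [181, 352], [232, 297], [197, 344]]
45 [[256, 283], [240, 341], [256, 352], [200, 363], [185, 354], [229, 295], [200, 345]]
50 [[255, 280], [238, 338], [256, 349], [205, 364], [189, 355], [226, 293], [204, 346]]
55 [[253, 278], [236, 336], [255, 347], [209, 365], [193, 356], [222, 291], [207, 347]]
```

The fitted tilt is about 40°, and the balls are still in the tray. With both front corners on the wall, the gap is also too narrow for a ball. I'll yaw the tray so only one corner bears on the wall, which leaves a wide gap on the other side, and tip further.

Call:
carry_out(
  steps=[6,0,0,0.13,12,0,0,0.26,18,0,0,0.4,18,0,10,0.4,18,0,25,0.4,18,0,40,0.4,18,0,52,0.4,18,0,56,0.4,12,0,56,0.4,6,0,56,0.4,1,0,56,0.4,-3,0,55,0.4,-7,0,54,0.4,-10,0,53,0.4,-13,0,52,0.4,-16,0,51,0.4,-18,0,50,0.4,-18,0,50,0.4,-18,0,50,0.4,-18,0,50,0.4],
)

```text
t: 14.98
tcp_pos: [0.5786, 0.3215, 0.1099]
tcp_rot: [0.278, 0.96, -0.001, -0.002]
force: [-6.0, 1.1, -5.3]
opening: 0.0142
gripper_force: 30.0
```

```bash
python3 -c "
from h import *
print(blobs('side',(140,200,240,184),(13,110,165),(18,175,255),15))
ascii('side',150,270,140,112,4)"
```

```text
[(36, [289.4, 202.8]), (321, [211.2, 337.8]), (306, [196.6, 351.9])]
w      ...............  w w ##########.......##                       
         w      w  w ww #############     ...#                        
          wwww    #################.    ..                            
          ########################    ..                              
          #######################   ...                               
        ......www##############......                                 
     ... www...wwww##########.......                                  
   ..# wwwww........#######wwww.....ww                                
 ..# wwwww...........######w.www #wwwwwwwwwwwwww                      
.##wwwwwww.......#....#..#...wwwwwwwwwwwwwwwwwwwwwwwwwwww             
....        ####....#.......wwwwwwwwwwwwwwwwwwwwwwwwwwwwwwwwwwwwO     
...           ....##.......##wwwwwwwwwwwwwwwwwwwwwwwwwwwwwwwwwwwwwO   
.....        ...##www....#  wwww.......wwwwwwwwwwwwwwwwwwwwwwwwwwwO   
.......    ...#    .www#  wOOOOOOww.w.................wwwwwwwwwwww    
............#    ...www#wwwwwwwww.www
[... 247 characters left out ...]
  ......##..  wwwwww  www   OOOOOOOOO ................wwwwwwwwwww     
    ...####  wwwwwOOOOOOOOOOO OOOOOO ................wwwwwwwwwwO      
      ##### wwwwwOOOOOOOOOOOOOO   .................wwwwwwwwwwwww      
         ##wwwwwwOOOOOOOOOOOOOO ..................wwwwwwwwwwwww       
           wwww..     OOOOOOO   .................wwwwwwwwwwwwww       
          wwwwwww......w       ................wwwwwwwwwwwwwww        
         Owwwwwwwww...........................wwwwwwwwwwwwwwww        
        Owwwwwwwwwwwwww.....................wwwwwwwwwwwwwwwww         
       Owwwwwwwwwwwwwwwwwwww...............wwwwwwwwwwwwwwwwww         
       wwwwwwwwwwwwwwwwwwwwwwwwwww.......wwwwwwwwwwwwwwwwwwww
```

```bash
cat >> h.py <<'E'
def tray_pix(cam,yaw,ths=(30,40,45,50,55,60),pts=((-65,-48,32),(-65,48,32),(-65,48,0),(65,48,0),(-65,0,72),(48,31,21),(48,-31,21),(20,0,72))):
    P=bot.state()["tcp_pos"]+[0,0,.0188]
    for th in ths:
        Rm=R_.from_euler("ZY",[yaw,np.radians(th)]).as_matrix()
        print(th,pix(cam,(np.array(pts)-[0,0,66])/1000@Rm.T+P).round(0).astype(int).tolist())
E
python3 - <<'E'
from h import *
tray_pix("side",-.565)
ascii('side',170,290,100,94,3)
E
```

```text
30 [[251, 324], [212, 372], [221, 385], [174, 359], [221, 329], [180, 346], [205, 320], [188, 316]]
40 [[250, 319], [210, 368], [222, 383], [181, 365], [217, 323], [185, 351], [209, 324], [189, 317]]
45 [[249, 317], [209, 365], [222, 381], [184, 368], [214, 320], [188, 353], [212, 326], [189, 318]]
50 [[248, 314], [207, 363], [221, 379], [188, 371], [212, 317], [190, 355], [214, 328], [190, 319]]
55 [[247, 311], [205, 360], [221, 376], [191, 373], [209, 314], [193, 357], [217, 330], [191, 320]]
60 [[245, 308], [203, 357], [219, 373], [194, 376], [206, 312], [195, 358], [219, 331], [191, 321]]
........wwwww############################............                                               
www......wwwwwwww#####################..............                                                
wwwww.........wwwww################  .............##                                                
www.................#############wwwwwwwww......#. wwOOOwwwwww                                      
......................############....wwwwwww## wwwwwwwwwwwwwwwwwwwwwwwwwwww                    
[... 2031 characters left out ...]
wwwwwwwwww........................................................wwwwwwwwwwwwwwwwwwwwwwwwwwww
wwwwwwwwwwwwwwwwwwww..................................................wwwwwwwwwwwwwwwwwwwwwwwwwwwwww
wwwwwwwwwwwwwwwwwwwwwwwwwww........................................wwwwwwwwwwwwwwwwwwwwwwwwwwwwwwwww
wwwwwwwwwwwwwwwwwwwwwwwwwwwwwwwwwwww.............................wwwwwwwwwwwwwwwwwwwwwwwwwwwwwwwwwww
wwwwwwwwwwwwwwwwwwwwwwwwwwwwwwwwwwwwwwwwwwwww..................wwwwwwwwwwwwwwwwwwwwwwwwwwwwwwwwwwwww
wwwwwwwwwwwwwwwwwwwwwwwwwwwwwwwwwwwwwwwwwwwwwwwwwwwwww......wwwwwwwwwwwwwwwwwwwwwwwwwwwwwwwwwwwwwwww
wwwwwwwwwwwwwwwwwwwwwwwwwwwwwwwwwwwwwwwwwwwwwwwwwwwwwwwwwwwwwwwwwwwwwwwwwwwwwwwwwwwwwwwwwwwwwwwwwwOw
```

```bash
python3 - <<'E'
from h import *
a=get_image("side")[274:384,150:280];w=get_image("wrist")
A=cv2.resize(a,(520,440),interpolation=cv2.INTER_CUBIC);W=cv2.resize(w,(280,210))
t=cv2.resize(get_image("top")[120:230,60:200],(280,230),interpolation=cv2.INTER_CUBIC)
cv2.imwrite("pics/m1.png",np.hstack([A,np.vstack([W,t])]))
E
```

```text
(no output)
```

View pics/m1.png

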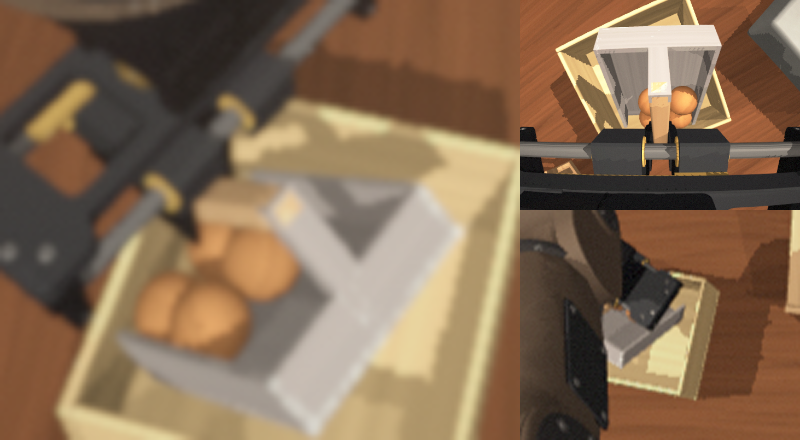

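The montage shows all four balls bunched at the front of the tray, still inside it. The tray is tilted about 40°, and its back-wall corners can be read: near bottom (315,432), near top (270,385), far top (415,185), far bottom (460,232), post top (285,205). I'll fit the tilt and any slip in the grip.

```bash
python3 - <<'E'
from h import *
from scipy.optimize import least_squares
obs=np.array([[315,432],[270,385],[415,185],[460,232],[285,205]])/4+[150,274]
T=np.array([[-65,48,0],[-65,48,32],[-65,-48,32],[-65,-48,0],[-67,0,72]])
P=bot.state()["tcp_pos"]+[0,0,.0188];print(bot.state()["joints"].round(2))
def res(p,full=False):
    Rm=R_.from_euler("ZY",[p[2],p[0]]).as_matrix()
    return (pix("side",(T-[p[1],0,66+p[3]])/1000@Rm.T+P)-obs).ravel()
for f in ([1,0],[1,0]):
  r=least_squares(lambda q:res([q[0],q[1],q[2],q[3]]),[.8,0,-.565,0]);
print(np.degrees(r.x[0]),r.x[1:],r.fun.round(1))
r=least_squares(lambda q:res([q[0],q[1],-.565,0]),[.8,0]);print(np.degrees(r.x[0]),r.x[1],r.fun.round(1))
E
```

```text
[ 0.41  0.65  1.56  0.    0.93 -0.6 ]
40.656381364306746 [ 1.94338469 -0.5041544   7.1435953 ] [ 0.8  1.7 -0.5 -0.7 -0.3 -1.2 -0.8  0.9  0.6 -0.4]
40.730700450163994 13.5042933333362 [-1.5  2.4 -2.7 -1.1  1.6 -0.7  1.   2.3  0.8 -1.6]
```

The fit gives a tilt of about 41°, reached in both pushes. The long rear half of the handle appears to be stopping on the gripper's guide rod.

So I'll lay the tray flat in the box, take the handle nearer its rear post so that gravity and the wall can tip it further, and then dump.

```bash
cat >> h.py <<'E'
BOX=(np.array([.530,.329]),-.165)
def plan(wps,frame=BOX):
    "waypoints (u,v,P height) mm in a frame, and tray yaw (world) -> tool rows from the present pose"
    c,y=frame
    for u,v,z,yaw in wps:
        xy=c+np.array([[np.cos(y),-np.sin(y)],[np.sin(y),np.cos(y)]])@[u/1000,v/1000]
        d,s=tool([*xy,z/1000-.0188],None if yaw is None else yaw+np.pi/2);print((u,v,z),d.round(0).astype(int).tolist(),s)
E
python3 - <<'E'
from h import *
plan([(45,0,150,-.565),(40,0,160,-.365),(40,0,160,-.165),(55,0,140,-.165),(70,0,105,-.165),(72,0,98,-.165),(66,0,96,-.165),(51,0,92,-.165),(37,0,85,-.165),(26,0,78,-.165),(15,0,71,-.165),(15,0,70,-.165)])
print(pix("side",[[.619,.393,.08],[.466,.419,.08],[.439,.266,.08]]).round(0).tolist())
E
```

```text
(45, 0, 150) [4, -2, -21] 0.001
(40, 0, 160) [8, -4, -31] -0.199
(40, 0, 160) [8, -4, -31] -0.399
(55, 0, 140) [-6, 2, -11] -0.399
(70, 0, 105) [-20, 8, 24] -0.399
(72, 0, 98) [-21, 8, 31] -0.399
(66, 0, 96) [-16, 6, 33] -0.399
(51, 0, 92) [-2, 0, 37] -0.399
(37, 0, 85) [11, -5, 44] -0.399
(26, 0, 78) [21, -9, 51] -0.399
(15, 0, 71) [31, -14, 58] -0.399
(15, 0, 70) [31, -14, 59] -0.399
[[167.0, 375.0], [262.0, 400.0], [282.0, 312.0]]
```

```bash
python3 - <<'E'
from h import *
plan([(45,0,150,-.565),(40,0,160,-.365),(40,0,160,-.165),(52,0,135,-.165),(52,0,105,-.165),(52,0,97,-.165),(35,0,95,-.165),(20,0,89,-.165),(20,0,84,-.165),(20,0,79,-.165),(18,0,74,-.165),(16,0,71,-.165)])
E
```

```text
(45, 0, 150) [4, -2, -21] 0.001
(40, 0, 160) [8, -4, -31] -0.199
(40, 0, 160) [8, -4, -31] -0.399
(52, 0, 135) [-3, 0, -6] -0.399
(52, 0, 105) [-3, 1, 24] -0.399
(52, 0, 97) [-3, 1, 32] -0.399
(35, 0, 95) [13, -6, 34] -0.399
(20, 0, 89) [26, -12, 40] -0.399
(20, 0, 84) [26, -12, 45] -0.399
(20, 0, 79) [26, -12, 50] -0.399
(18, 0, 74) [28, -12, 55] -0.399
(16, 0, 71) [30, -13, 58] -0.399
```

Call:
carry_out(
  steps=[4,-2,-21,0,8,-4,-31,-0.13,8,-4,-31,-0.27,8,-4,-31,-0.399,-3,0,-6,-0.399,-3,1,12,-0.399,-3,1,24,-0.399,-3,1,32,-0.399,3,-2,33,-0.399,8,-4,34,-0.399,13,-6,34,-0.399,18,-8,36,-0.399,22,-10,38,-0.399,26,-12,40,-0.399,26,-12,43,-0.399,26,-12,46,-0.399,26,-12,50,-0.399,28,-12,55,-0.399,30,-13,58,-0.399,30,-13,58,-0.399],
)

```text
t: 17.77
tcp_pos: [0.5522, 0.3266, 0.0585]
tcp_rot: [0.083, 0.997, 0.002, 0.006]
force: [7.6, -13.4, 41.7]
opening: 0.0134
gripper_force: 30.0
```

```bash
python3 - <<'E'
from h import *
tray_pix("side",-.165,(0,10))
ascii('side',150,270,140,112,4)
E
```

```text
0 [[258, 332], [245, 385], [245, 391], [175, 373], [252, 347], [185, 361], [197, 330], [204, 336]]
10 [[261, 330], [248, 383], [251, 390], [182, 377], [251, 344], [191, 364], [202, 333], [203, 337]]
               w ww  w ww w w ................w   w  ww  w            
               w ww w   w  .....................w  wwwww              
              ww  www   ........................w  www                
            www   w   ..........................w w                   
                 w   .............###......w..  ww                    
              www   ..............#.........w  w                      
                w   .....................                             
               w     ...................w ww                          
                 w  w   ..........  wwww  ..wwww                      
                     wwww   wwwww   #####...wwwwwwwwwwwwww            
                    www#################....wwwwwwwwwwwwwwwwwwwwOw    
                    Ow#################www.wwwwwwwwwwwwwwwwwwwwwwwO   
                    ........wwwww######..wwwwwwww
[... 377 characters left out ...]
              ww..#wwOOOOOOO ###.....wwwwwwwwwwww............wwww     
            ..........   OOO ##...... .......................wwO      
           ......................... .......................wwww      
           .................................................www       
          .................................................wwww       
          w.......................  .......................www        
         Owww######...............  ......................wwww        
        Owwwwwwwwwwwww####.......##.......................www         
       Owwwwwwwwwwwwwww.....######.......................wwwO         
       wwwwwwwwwwwwwwwwww................................wwww
```

Call:
carry_out(
  steps=[6,0,-6,0,6,0,-7,0,6,0,-7,0,6,0,-7,0,6,0,-25,0,6,0,-60,0,6,0,-100,0,6,0,-110,0,6,0,-110,0],
  hand=50,
)

```text
t: 18.95
tcp_pos: [0.5418, 0.3276, 0.1633]
tcp_rot: [0.083, 0.997, 0.0, 0.0]
force: [0.0, 0.0, -0.1]
opening: 0.0496
gripper_force: 0.0
```

```bash
python3 - <<'E'
from h import *
print(bot.state()["tcp_pos"].round(4),bot.state()["tcp_rot"].round(3))
def tp(cam,u,z0=.005,yaw=-.165):
    c=BOX[0]+u/1000*np.array([np.cos(yaw),np.sin(yaw)])
    T=np.array([[-65,-48,32],[-65,48,32],[65,48,0],[65,-48,0],[-65,0,72],[20,0,72]])/1000
    print(cam,u,pix(cam,T@R_.from_euler("Z",yaw).as_matrix().T+[*c,z0]).round(0).astype(int).tolist())
for u in (0,10): tp("wrist",u);tp("side",u)
ascii('wrist',110,0,290,300,8)
print();ascii('side',160,270,130,112,4)
E
```

```text
[0.5418 0.3276 0.1633] [0.083 0.997 0.    0.   ]
wrist 0 [[202, 108], [309, 108], [300, 232], [212, 232], [256, 106], [256, 211]]
side 0 [[270, 336], [258, 388], [187, 377], [205, 329], [265, 351], [217, 340]]
wrist 10 [[203, 120], [309, 119], [299, 240], [212, 241], [256, 120], [256, 223]]
side 10 [[265, 335], [252, 387], [182, 375], [200, 328], [259, 350], [211, 338]]
                                                                         
                                                                         
                                                                         
                                                                         
                                                                         
                                                                         
                                                                         
                                                                         
                                                                         
                                                             
[... 3224 characters left out ...]
######......## wwwwwwwwwwwww..ww........wwwO     
         wwwwwwOOOOO   ######## Ow......................wwww     
        wwwwwwww OOOOOOOOOOO   OO.......................wwO      
       wwwwwww OOOO  OOwOOOOOOOO ......................wwww      
      OwwwwOOOOOOOOO Ow  OO   .........................www       
      wwwwwOOOOOOOOOO OOOOOOO ........................wwww       
     wwwwwwwOOOOOOOOOOOOOOOOOO .......................www        
    wwwwwwwwww   OOOwOOOOOOOOO ......................wwww        
   wwwwwwwwwwwwwwwww.  OOO   ........................www         
  Owwwwwwwwwwwwwww..................................wwwO         
  wwwwwwwwwwwwwwwwww................................wwww
```

```bash
python3 - <<'E'
from h import *
c=camera_info("wrist");print(c["fx"],c["cx"],c["cy"],np.round(c["dist"],3),(-np.array(c["R"]).T@c["t"]).round(3),np.round(c["R"],2).tolist())
ascii('wrist',185,84,145,66,3)
print();ascii('wrist',225,140,60,50,3)
E
```

```text
318.0367679182408 256.3087900610618 197.2266565995375 [-0.083  0.     0.     0.     0.   ] [0.474 0.339 0.331] [[0.17, 0.99, -0.0], [0.96, -0.16, 0.24], [0.24, -0.04, -0.97]]
                                                                                                                                                 
                                                                                                                                                 
wwwww.w.....................................................................................w.w..wwwwwwwwwwwwwwwwwwwwwwwwwwwwwwwwwwwwwwwwwwwwwwww
.................................................................................................................................................
OOOwwwwwwwwwwwwwwwwwwwwwwwwwwwwwwwwwwwwwwwwwwwwwOwOwwwwwOOwOwOwOOOOOOOOOOOOOOOOOOOOOOOOOOOOOOOOOOOOOOOOOOOOOOOOOOOOOOOOOOOOOOOOOOOOOOOOOOOOOOOOOO
wwwwwwwwwwwww ..w..... ......................................... ................. ................... ....................... ....wwwwwwwwwwwwww
wwwwwwwwwwwww...... . ...................w....  .
[... 2622 characters left out ...]
wwwwwwwwwwwwwww................
......................OOwwwwwwwwwwwwwwwwwwww ........ ... ..
......................OOwwwwwwwwwwwwwwwwwww.................
......................OOwwwwwwwwwwwwwwwwwww.................
......................wOwwwwwwwwwwwwwwwwwww............. ...
...................... Owwwwwwwwwwwwwwwwwww.................
...................... Owwwwwwwwwwwwwwwwwww.................
...................... Owwwwwwwwwwwwwwwwwww.................
...................... Owwwwwwwwwwwwwwwwwww.................
...................... Owwwwwwwwwwwwwwwwwww.....w...........
...................... Owwwwwwwwwwwwwwwwwww.................
...................... Owwwwwwwwwwwwwwwwwww.....w......  w
```

```bash
python3 - <<'E'
from h import *
from scipy.optimize import least_squares
obs=np.array([[194,115],[321,115],[198,99],[316.5,99],[247,156],[268,156]])
T=np.array([[-65,-48,32],[-65,48,32],[-65,-48,0],[-65,48,0]])/1000
c=BOX[0];ci=camera_info("wrist")
def pose(p):
    th,u,v,z,yaw=p
    Rm=R_.from_euler("ZY",[yaw,th]).as_matrix()
    o=np.array([*(c+np.array([[np.cos(.165),np.sin(.165)],[-np.sin(.165),np.cos(.165)]])@[u,v]),z]);return Rm,o
def res(p):
    Rm,o=pose(p);return (pix("wrist",T@Rm.T+o,ci)-obs[:4]).ravel()
for z in (.02,.04):
  r=least_squares(res,[.2,0,0,z,-.165],x_scale=[.1,.01,.01,.01,.1]);print(np.degrees(r.x[0]),(r.x[1:4]*1000).round(1),r.x[4],r.fun.round(1))
  Rm,o=pose(r.x)
  for t in ([65,0,0],[-65,0,0],[-65,0,32],[0,0,66],[-36,0,66]): 
    w=Rm@np.array(t)/1000+o; d=w[:2]-c;print(t,w.round(3),"u,v",(np.array([[np.cos(.165),-np.sin(.165)],[np.sin(.165),np.cos(.165)]])@d*1000).round(1))
E
```

```text
24.767484688604185 [-13.5   0.9  31.3] -0.16589685273838328 [-1.   0.1  0.8  0.1  1.2 -0.1 -1.  -0.1]
[65, 0, 0] [0.575 0.322 0.004] u,v [45.5  0.9]
[-65, 0, 0] [0.459 0.342 0.059] u,v [-72.5   1. ]
[-65, 0, 32] [0.472 0.34  0.088] u,v [-59.1   1. ]
[0, 0, 66] [0.544 0.328 0.091] u,v [14.1  0.9]
[-36, 0, 66] [0.512 0.333 0.106] u,v [-18.5   0.9]
24.76748283870435 [-13.5   0.9  31.3] -0.16589685267674448 [-1.   0.1  0.8  0.1  1.2 -0.1 -1.  -0.1]
[65, 0, 0] [0.575 0.322 0.004] u,v [45.5  0.9]
[-65, 0, 0] [0.459 0.342 0.059] u,v [-72.5   1. ]
[-65, 0, 32] [0.472 0.34  0.088] u,v [-59.1   1. ]
[0, 0, 66] [0.544 0.328 0.091] u,v [14.1  0.9]
[-36, 0, 66] [0.512 0.333 0.106] u,v [-18.5   0.9]
```

The tray is jammed at 25°: its front edge is on the floor at u=45 and its back edge is wedged against the near wall. It doesn't need to lie flat, so I'll take the handle at tray x=-36 as it sits.

```bash
python3 - <<'E'
from h import *
plan([(-18,1,150,-.165),(-18,1,106,-.165)])
E
```

```text
(-18, 1, 150) [29, 1, 30] -0.001
(-18, 1, 106) [29, 1, 74] -0.001
```

Call:
carry_out(
  steps=[15,1,5,0,29,1,20,0,29,1,40,0,29,1,58,0,29,1,70,0,29,1,74,0,29,1,74,0],
)

```text
t: 20.02
tcp_pos: [0.5134, 0.3334, 0.0886]
tcp_rot: [0.083, 0.997, 0.0, -0.0]
force: [-0.3, 0.6, 0.6]
opening: 0.05
gripper_force: 0.0
```

Call:
carry_out(
  steps=[0,0,0,0,0,0,0,0,0,0,0,0,0,0,0,0,0,0,0,0,-4,0,-1,0,-8,0,-3,0,-12,0,-6,0,-12,0,-12,0,-12,0,-20,0,-12,0,-30,0,-12,0,-40,0,-12,0,-45,0,-12,0,-45,0,-12,0,-45,0],
  hand=5,
)

```text
t: 21.9
tcp_pos: [0.5254, 0.3314, 0.1336]
tcp_rot: [0.083, 0.997, 0.0, 0.0]
force: [-0.8, -0.6, -2.7]
opening: 0.0136
gripper_force: 30.0
```

```bash
python3 - <<'E'
from h import *
ascii('wrist',185,60,145,140,4)
print();ascii('side',150,270,140,112,4)
E
```

```text
.........................................................................
w.wwwwwwwwwwwwwwwwwwwwwwwwwwwwwwwwwwwwwwwwwwwwwwwwwwwwwwwwwwwwwwwwwwwwwww
wwwwwwwwwwwwwwwwwwwwwwwwwwwwwwwwwwwwwwwwwwwwwwwwwwwwwwwwwwwwwwwwwwwwwwwww
wwwwwwwwwwwwwwwwwwwwwwwwwwwwwwwwwwwwwwwwwwwwwwwwwwwwwwwwwwwwwwwwwwwwwwwww
wwwwwwwwwwwwwwwwwwwwwwwwwwwwwwwwwwwwwwwwwwwwwwwwwwwwwwwwwwwwwwwwwwwwwwwww
wwwwwwwwwwwwwwwwwwwwwwwwwwwwwwwwwwwwwwwwwwwwwwwwwwwwwwwwwwwwwwwwwwwwwwwww
wwwwwwwwwwwwwwwwwwwwwwwwwwwwwwwwwwwwwwwwwwwwwwwwwwwwwwwwwwwwwwwwwwwwwwwww
...................w.....................................................
................................................................... ..w..
............................................. .......w...................
.........................................................................
.........................................................................
...........................................w.............................
.........................................................................
................................................................
[... 1807 characters left out ...]
               ..........................................wwwwwwww     
             wwO  ###...................................wwwwwwwO      
            OwwOOOOO  #######............##.............wwwwwwww      
           wwwwOOOOOOOOOOOOO  ########..###............wwwwwwww       
           wwwwww      . OOOOO   .....####.............wwwwwwww       
          wwwwwww......................................wwwwwww        
         wwwwwwwwww...................................wwwwwwww        
        wwwwwwwwwwwwwwwwwwwwwwwwwwwwwwwww.............wwwwwww         
       OwwwwwwwwwwwwwwwwwwwwwwwwwwwwwwwwwwwwwwwwwwwwwwwwwwwwO         
       wwwwwwwwwwwwwwwwwwwwwwwwwwwwwwwwwwwwwwwwwwwwwwwwwwwwww
```

Call:
carry_out(
  steps=[-6,0,0,0,-12,0,0,0,-18,0,0,0,-23,0,0,0,-28,0,0,0,-33,0,0,0,-38,0,0,0,-43,0,0,0,-48,0,0,0,-52,0,0,0,-55,0,0,0,-57,0,0,0,-57,0,0,0,-57,0,0,0],
)

```text
t: 23.75
tcp_pos: [0.5808, 0.322, 0.1335]
tcp_rot: [0.083, 0.997, -0.0, -0.001]
force: [-5.1, 0.4, 1.0]
opening: 0.0135
gripper_force: 30.0
```

```bash
python3 - <<'E'
from h import *
tray_pix("side",-.165,(0,),((0,0,66),))
ascii('side',150,262,140,122,4)
E
```

```text
0 [[194, 314]]
  www www  w wwwww   ##########ww..wO                                 
          w ################## w..wO                                  
       ####################### ...                                    
        #####################.....                                    
        #####################....#                                    
        ###..wwww##########www...                                     
       ....... wwwww.#####wwwwww                                      
      ..# w.............## ...ww                                      
     .. wwww............#....                                         
    ..#wwww............##....wwwwwwOww   ......                       
   ..#wwww.............#.....wwwwwwww.............                    
  ..#wwww  ######.....www... wwww.................wwwwwwww            
 ..##         ####...wwwwwwwwww..................wwwwwwwwwwwwwwwO     
.......          ...##...wwww....................wwwwwwwwwwwwwwwwwO   
...................##... www   .................wwwwwwwwwwwwwwwwwwO   
....................
[... 405 characters left out ...]

               ######  OOOOOOOO  ...........wwwwwwwwwwwwwwwwwwwO      
            OwOOOOO   OOOOOOO   ...........wwwwwwwwwwwwwwwwwwwww      
           wwwwwOOOOO  OO  ................wwwwwwwwwwwwwwwwwwww       
           wwwwwwwwww.....................wwwwwwwwwwwwwwwwwwwww       
          wwwww....................wwwwwwwwwwwwwwwwwwwwwwwwwww        
         Owwwwww............wwwwwwwwwwwwwwwwwwwwwwwwwwwwwwwwww        
        Owwwwwwwwwwwwwwwwwwwwwwwwwwwwwwwwwwwwwwwwwwwwwwwwwwww         
       Owwwwwwwwwwwwwwwwwwwwwwwwwwwwwwwwwwwwwwwwwwwwwwwwwwwww         
       wwwwwwwwwwwwwwwwwwwwwwwwwwwwwwwwwwwwwwwwwwwwwwwwwwwwww         
        wwwwwwwwwwwwwwwwwwwwwwwwwwwwwwwwwwwwwwwwwwwwwwwwwwwO
```

```bash
cat >> h.py <<'E'
def tray2(cam,yaw,ths,px=-36,pts=((-65,-48,0),(-65,48,0),(-65,-48,32),(-65,48,32),(65,48,0),(65,48,32),(48,31,21),(48,-31,21))):
    P=bot.state()["tcp_pos"]+[0,0,.0188]
    for th in ths:
        Rm=R_.from_euler("ZY",[yaw,np.radians(th)]).as_matrix()
        print(th,pix(cam,(np.array(pts)-[px,0,66])/1000@Rm.T+P).round(0).astype(int).tolist())
E
python3 - <<'E'
from h import *
tray2("side",-.165,(30,35,40,45,50,55,60))
ascii('side',190,290,80,90,3)
E
```

```text
30 [[238, 310], [222, 363], [229, 299], [211, 353], [162, 363], [150, 354], [165, 347], [179, 316]]
35 [[240, 309], [224, 363], [229, 298], [211, 352], [167, 365], [155, 356], [170, 350], [183, 318]]
40 [[242, 307], [226, 362], [230, 297], [211, 351], [173, 367], [159, 359], [174, 351], [187, 320]]
45 [[243, 306], [227, 360], [230, 296], [212, 350], [179, 369], [164, 361], [179, 353], [191, 321]]
50 [[244, 304], [228, 359], [230, 294], [211, 349], [184, 371], [169, 363], [183, 355], [195, 323]]
55 [[245, 302], [229, 358], [230, 293], [211, 348], [190, 373], [174, 365], [188, 356], [200, 324]]
60 [[246, 301], [229, 356], [229, 292], [211, 347], [196, 375], [180, 367], [192, 358], [204, 326]]
........####  .....wwwww                                                        
........###.......                                                              
.......##.........wwwwwwwwww                 .....                              
......##..........wwwwwwwwwwwwwwwwwww  ...............                          
.....##..........#wwwwwwwwwwwwwwww..........................                
[... 1329 characters left out ...]
.................wwwwwwwwwwwwwwwwwwwwwwwwwwwwwwwwwww
ww..... .....................................wwwwwwwwwwwwwwwwwwwwwwwwwwwwwwwwwww
........................................wwwwwwwwwwwwwwwwwwwwwwwwwwwwwwwwwwwwwwww
..............................wwwwwwwwwwwwwwwwwwwwwwwwwwwwwwwwwwwwwwwwwwwwwwwwww
...................wwwwwwwwwwwwwwwwwwwwwwwwwwwwwwwwwwwwwwwwwwwwwwwwwwwwwwwwwwwww
.........wwwwwwwwwwwwwwwwwwwwwwwwwwwwwwwwwwwwwwwwwwwwwwwwwwwwwwwwwwwwwwwwwwwwwww
wwwwwwwwwwwwwwwwwwwwwwwwwwwwwwwwwwwwwwwwwwwwwwwwwwwwwwwwwwwwwwwwwwwwwwwwwwwwwwww
wwwwwwwwwwwwwwwwwwwwwwwwwwwwwwwwwwwwwwwwwwwwwwwwwwwwwwwwwwwwwwwwwwwwwwwwwwwwwwww
wwwwwwwwwwwwwwwwwwwwwwwwwwwwwwwwwwwwwwwwwwwwwwwwwwwwwwwwwwwwwwwwwwwwwwwwwwwwwwww
```

The tilt is now about 51°. Retreating opens the gap so the balls can drop.

Call:
carry_out(
  steps=[8,0,-3,0,18,0,-8,0,28,0,-14,0,38,0,-20,0,45,0,-26,0,48,0,-30,0,48,0,-30,0,48,0,-30,0],
)

```text
t: 24.85
tcp_pos: [0.5342, 0.3298, 0.1634]
tcp_rot: [0.083, 0.997, -0.0, -0.0]
force: [-0.4, 0.2, -1.8]
opening: 0.0138
gripper_force: 30.0
```

```bash
python3 - <<'E'
from h import *
print(bot.state()["force"].round(1))
tray2("side",-.165,(40,45,50,55))
ascii('side',150,250,140,132,4)
E
```

```text
[-0.4  0.2 -1.8]
40 [[270, 304], [256, 361], [258, 293], [242, 350], [197, 367], [183, 358], [198, 351], [210, 317]]
45 [[272, 302], [258, 360], [258, 292], [242, 349], [203, 369], [188, 361], [203, 352], [215, 319]]
50 [[273, 300], [259, 358], [258, 290], [242, 348], [209, 371], [193, 363], [208, 354], [219, 321]]
55 [[274, 299], [261, 357], [258, 289], [242, 347], [215, 373], [199, 365], [213, 356], [224, 322]]
          OwwOwwOO    w   w  w         w ww   #  ..                   
           OwwOwwww        ww  w w w     ###### ..                    
          wwwwwwwwwww ########################  ..                    
         OwwwwwwwwwwwwO ###################### ..                     
                  OOOOO #####################....                     
                        #####################....                     
                        ####################.....                     
                       ..... wwwwww #######wwww..                     
                     ............ .....###ww.www                      
                     .. www............... .
[... 950 characters left out ...]
              wwwwwwwOOO   #######.####.....................wwwww     
             wwwwwwwwOOOOOOOOwwwww####.....................wwwwO      
            wwwwwwwwwwOOOOOwwwwwww.........................wwwww      
           OwwwwwwwOOOOOOwwwwwwwww........................wwwww       
          wwwwwwwwOOOOOOOOwwwwww.........................wwwwww       
          wwwwwwwwOOOOOOOO .....................  wwwwwwwwwwww        
         wwwwwwwwww      wwww............w  OOOOOOwwwwwwwwwwww        
        wwwwwwwwwwwOwwwwOwwwwwww..wwwwwwwwOOOOOOOwwwwwwwwwwww         
       OwwwwwwwwwwwwwwwwwwwwwwwwwwwwwwwwwwwwwwwwwwwwwwwwwwwwO         
       wwwwwwwwwwwwwwwwwwwwwwwwwwwwwwwwwwwwwwwwwwwwwwwwwwwwww
```

The balls have left the tray. The force dropped to tray weight only (1.8 N), and balls lie on the box floor. Next I'll lift and turn the tray towards the rest.

```bash
python3 - <<'E'
from h import *
print(tool([.590,.088,.232],np.pi-.079+np.pi/2))
E
```

```text
(array([ -94.9, -229.3,  -68.6]), np.float64(-0.087))
```

Call:
carry_out(
  steps=[0,0,-30,0,0,0,-65,0,-4,-10,-69,0.18,-10,-22,-69,0.36,-16,-38,-69,0.54,-22,-54,-69,0.72,-29,-70,-69,0.9,-36,-86,-69,1.08,-43,-103,-69,1.26,-50,-120,-69,1.44,-57,-137,-69,1.62,-64,-154,-69,1.8,-71,-171,-69,1.98,-78,-188,-69,2.16,-85,-205,-69,2.34,-92,-222,-69,2.52,-95,-229,-69,2.7,-95,-229,-69,2.88,-95,-229,-69,3.055,-95,-229,-69,3.055],
)

```text
t: 27.4
tcp_pos: [0.59, 0.0882, 0.2323]
tcp_rot: [0.999, -0.039, -0.0, -0.0]
force: [-0.1, -0.5, -1.7]
opening: 0.0135
gripper_force: 30.0
```

```bash
python3 - <<'E'
from h import *
print(bot.state()["joints"].round(2),tool([.590,.088,.232],np.pi-.079+np.pi/2))
tray2("side",np.pi-.079,(30,40,45,50,55),px=-32)
ascii('side',190,130,150,140,5)
print();ascii('side',150,300,140,84,4)
print(blobs('side',(150,290,130,94),(13,110,165),(18,175,255),15))
E
```

```text
[0.04 0.43 1.61 0.   1.1  1.69] (array([0. , 0.2, 0.3]), np.float64(0.001))
30 [[171, 202], [186, 170], [177, 191], [192, 160], [240, 199], [248, 190], [237, 195], [231, 216]]
40 [[167, 197], [182, 165], [175, 188], [191, 156], [232, 201], [241, 193], [230, 197], [223, 218]]
45 [[165, 194], [181, 163], [175, 186], [190, 155], [227, 201], [237, 194], [226, 197], [220, 218]]
50 [[163, 192], [179, 160], [175, 184], [190, 153], [223, 201], [233, 195], [223, 197], [216, 219]]
55 [[162, 189], [178, 158], [175, 183], [190, 151], [218, 201], [230, 196], [219, 197], [212, 219]]
#############  ...      OOOOOwww........ w OOOOOOOwwww    wwwwwwwwwwww  www
############ wwwww      OOOOOOO             OOOOO         wwwwwwwwwwwwwwwww
....    ##   ... w    w OOOOOww           w..wwwww       wwwwwwwwwwwwwwwwww
..........  ww        OOOOOOOww           w......w       wwwwwwwwwwwwwwwwww
.............www     wOOOOOOwwO           www..ww        wwwwwwwwwwwwwwwwww
...........          Owwwwwwww              OOO          wwwwwwwwwwwwwwwwww
    .....           wOwwwwwwwO           ww...wwwww        wwwwwwwww
[... 2465 characters left out ...]
    wwwwwwwwwwOOOOOOOwwwwwwwwwwwwwwwwwwwwwwwwwwwwwwwwwww      
            wwwwwwwwwOOwwOwwwwwwwwwwwwwwwwwwwwwwwwwwwwwwwwwwwww       
           wwwwwwwwOOOOOOOOwwwwwwwwwwwwwwwwwwwwwwwwwwwOwwwwwwww       
          OwwwwwwwOOOOOOOOwwwwwwwwwwwwwwwwwwwwwwwwwOOOOO wOwwww       
         wwwwwwwww   OOO  wwwwwwwwwwwwwwwwwwwwwwwwOOOOOOO wwwO        
        wwwwwwwwwwOw     OwwwwwwwwwwwwwwwwwwwwwwwwOOOOOOO wwww        
        wwwwwwwwOwwwwwOwwwwwwwwwwwwwwwwwwwwwwwwwwwOOOOOO wwww         
       wwwwwwwwwwwwwwwwwwwwwwwwwwwwwwwwwwwwwwwwwwwwwOOOwwwwww         
        Owwwwwwwwwwwwwwwwwwwwwwwwwwwwwwwwwwwwwwwwwwwwwwwwwww          
[(226, [199.9, 342.2]), (128, [193.4, 358.7]), (177, [255.7, 367.6])]
```

```bash
python3 - <<'E'
from h import *
print(pix("top",[[.619,.393,.08],[.595,.239,.08],[.439,.266,.08],[.466,.419,.08]]).round(0).tolist())
for b in (blobs("top",(60,110,130,110),(12,110,150),(17,200,255),20),): print(b)
ascii('top',76,134,90,90,3)
E
```

```text
[[99.0, 144.0], [152.0, 153.0], [139.0, 208.0], [85.0, 197.0]]
[]
                                                 w  ##...............     w     ww        
                                          w      w  ......... www    w    w  w  w         
                                                   .#.#.    w     w         w     w       
                     wwwwwwOw                     ###      w                 w   w        
                    wwwwwwwwwwwwwwwwwwwwww   w         w      w     w        w w          
                   wwwwwwwwwwwwwwwwwwwwwww w       w    w w w              w ww     ww    
                   wwwwwwwwwwwwwwwwOwwwOOw       www                  w        w    w  w  
                  wwwwwwwwwwwwwwwwwOOwOwwO          w ww       w  w    ww    w            
                 wwwwwwwwwwwwwwOwwwOwwOOO O  w      w              w w   ww  www w        
                wwwwwwwwwwwwwwOwwwwwwwwwwO                  w w   w       w      ww       
                wwwwwwwwwwwwwwwwwwwwwwwwww w w   w          w       w  w       ww w       
               wwwwwwwwwwwwwwOwww
[... 993 characters left out ...]
  w           ww        w  w             w      w         w  www 
                #####      w     w w w w w                    www       w  w       w      
               #####   w             ww  w                 w w     w       w w            
               ####  w       w     www         w                          w             ww
              ####      w    w    ww w   w        w   w         w    w    w w   w    w    
             ###                 www w    w     w                ww          w          w 
            ### w    w      w   ww                 w     w      w                         
           ###                  w ww         w                       w  w     w       ww
```

```bash
python3 - <<'E'
from h import *
for px in (-36,-26):
    print(px);tray2("side",np.pi-.079,(40,45,50,55),px,((65,48,32),(65,48,0),(65,-48,32),(65,-48,0),(-65,-48,0),(-65,-48,32),(20,0,66)))
ascii('side',140,170,100,75,3)
E
```

```text
-36
40 [[242, 194], [233, 202], [234, 227], [224, 235], [168, 198], [177, 189], [231, 189]]
45 [[239, 195], [229, 202], [230, 229], [219, 235], [167, 195], [177, 187], [229, 190]]
50 [[235, 196], [224, 202], [225, 229], [214, 235], [165, 193], [176, 186], [228, 191]]
55 [[231, 197], [219, 202], [221, 230], [208, 235], [164, 190], [176, 184], [226, 192]]
-26
40 [[239, 191], [230, 199], [230, 225], [220, 232], [164, 195], [173, 186], [227, 186]]
45 [[235, 192], [225, 199], [226, 226], [215, 232], [162, 192], [172, 184], [226, 187]]
50 [[232, 193], [221, 199], [222, 226], [210, 232], [161, 189], [172, 182], [224, 188]]
55 [[228, 194], [216, 199], [218, 227], [205, 231], [160, 187], [172, 180], [223, 188]]
                                                                   ..                   OOwwwwwwwwww
                              .................                                        wOwwwwwwwwwww
                             ...............................             wOOw         wwwwwwwwwwwwww
                           ..................................            wOOOOOOOw   
[... 1428 characters left out ...]
 
                      OOwwwwwwwwwwwwwwwwwwwwwwwwwwwwwwwwwwwww................                       
                     OOwwwwwwwwwwwwwwwwwwwwwwwwwwwwwwwwwwwwwwwww...............                     
                    Owwwwwwwwwwwwwwwwwwwwwwwwwwwwwwwwwwwwwwwwwwwwwww....wwwwwwwwwwwOOO   OwwwOO     
                   OwwwwwwwwwwwwwwwwwwwwwwwwwwwwwwwwwwwwwwwwwwwwwwwwwwwwwwwwwwwwwwwwwwwwwwwwwwO     
                  OOwwwwwwwwwwwwwwwwwwwwwwwwwwwwwwwwwwwwwwwwwwwwwwwwwwwwwwwwwwwwwwwwwwwwwwwwwO      
                      OOOOOOwwwwwwwwwwwwwwwwwwwwwwwwwwwwwwwwwwwwwwwwwwwwwwwwwwwwwwwwwwwwwwwwO       
                            OOwwwwwwwwwwwwwwwwwwwwwwwwwwwwwwwwwwwwwwwwwwwwwwwwwwwwwwwwwwwwwO
```

The tilt is about 53° with the pinch at tray x≈-27. I'll set the front edge on the board just above the lip and lay the tray down along an arc.

```bash
cat >> h.py <<'E'
REST=(np.array([.5642,.0902]),-.079)
E
python3 - <<'E'
from h import *
plan([(17,0,200,None),(17,0,168,None),(30,0,167,None),(42,0,164,None),(52,0,161,None),(61,0,157,None)],REST)
E
```

```text
(17, 0, 200) [-9, 0, 51] None
(17, 0, 168) [-9, 0, 83] None
(30, 0, 167) [4, 0, 84] None
(42, 0, 164) [16, 0, 87] None
(52, 0, 161) [26, 0, 90] None
(61, 0, 157) [35, 0, 94] None
```

Call:
carry_out(
  steps=[-9,0,20,0,-9,0,45,0,-9,0,65,0,-9,0,76,0,-9,0,83,0,-4,0,83,0,0,0,84,0,4,0,84,0,8,0,85,0,12,0,86,0,16,0,87,0,21,0,88,0,26,0,90,0,31,0,92,0,35,0,94,0,35,0,94,0],
)

```text
t: 29.7
tcp_pos: [0.6261, 0.0856, 0.139]
tcp_rot: [0.999, -0.04, 0.001, -0.0]
force: [0.8, 0.7, 5.1]
opening: 0.014
gripper_force: 30.0
```

```bash
python3 - <<'E'
from h import *
print(bot.state()["force"].round(1))
tray2("side",np.pi-.079,(20,30,40),-27,((65,48,32),(65,48,0),(65,-48,32),(65,-48,0),(-65,-48,0),(-65,-48,32)))
ascii('side',140,190,110,80,3)
E
```

```text
[0.8 0.7 5.1]
20 [[235, 215], [231, 224], [227, 249], [222, 257], [163, 236], [166, 227]]
30 [[230, 218], [224, 226], [221, 252], [214, 259], [158, 232], [164, 224]]
40 [[224, 221], [216, 227], [215, 254], [206, 260], [155, 228], [162, 220]]
                    ..................................  wwwwwwwww                        OOOwwwwwwwwwwwwOOO   
                  ..........................................wwww                                              
                 ........................................ .                                                   
                   . .................................                                                        
                                 ....................                                                         
                     ...                                  wOOOO                                               
                                                  ....    wwwwwwwwwwwOw                                       
                                                           wwwwwwwwwwwwwwwwww    
[... 1410 characters left out ...]
wwwwwwwwwwww....................wwwwwwwwwO                    
                               OwwwwwwOOwwwwwwwwwwwwwwwwwwwwwwwwwww.............wwwwwwwwO                     
                              OwwwwwwwOwwwwwwwwwwwwwwwwwwwwwwwwwwwwwwwwww.....wwwwwwwwOO                      
                            OOwwwwwwwwwwwwwwwwwwwwwwwwwwwwwwwwwwwwwwwwwwwwwwwwwwwwwwOO                        
                            OOwwwwwwwwwwwwwwwwwwwwwwwwwwwwwwwwwwwwwwwwwwwwwwwwwwwwwO                          
                                     OOOOOOOOOOwwwwwwwwwwwwwwwwwwwwwwwwwwwwwwwwwwwO                           
                                                           OOOOOOOOOOOwwwwwwwwwwwO
```

Call:
carry_out(
  steps=[4,0,2,0,8,0,4,0,12,0,6,0,15,0,8,0,17,0,10,0,17,0,11,0,17,0,11,0],
)

```text
t: 30.62
tcp_pos: [0.6412, 0.0844, 0.13]
tcp_rot: [0.999, -0.039, -0.0, -0.0]
force: [-12.0, 1.6, 27.2]
opening: 0.0138
gripper_force: 30.0
```

```bash
python3 - <<'E'
from h import *
print(bot.state()["force"].round(1))
tray2("side",np.pi-.079,(15,20,25),-27,((65,48,32),(65,-48,32),(65,-48,0),(-65,-48,0),(-65,-48,32)))
R=lambda e,y,z:[REST[0][0]+e*np.cos(-.079)-y*np.sin(-.079),REST[0][1]+e*np.sin(-.079)+y*np.cos(-.079),z]
print("if placed",[pix("side",[R(0-.011,-.048,.081),R(0-.011,.048,.081),R(0,.048,.051),R(.122,.048,.0955)]).round(0).tolist()])
ascii('side',140,190,110,80,3)
E
```

```text
[-12.    1.6  27.2]
15 [[231, 216], [222, 249], [219, 258], [159, 240], [160, 230]]
20 [[229, 217], [219, 250], [215, 259], [157, 238], [159, 229]]
25 [[226, 219], [217, 252], [212, 260], [154, 236], [158, 227]]
if placed [[[235.0, 219.0], [226.0, 253.0], [222.0, 261.0], [163.0, 240.0]]]
                  ............................  wwwOwwww                                 OOOwwwwwwwwwwwwwOO   
             .................................  wwwwwOwww                                                     
           .........................................wwww                                                      
          .....................................  ..                                                           
            . ................................                                                                
                           .... .............        w                                                        
              ...                                  wwwwwwwwwwww                                               
                                  
[... 1457 characters left out ...]
wwwwww..........................wwwwwwwwwO                    
                               OwwwwwwOOwwwwwwwwwwwwwwwwwwwwwww................wwwwwwwwwO                     
                              OwwwwwwwOwwwwwwwwwwwwwwwwwwwwwwwwwwwwwwwww.....wwwwwwwwwOO                      
                            OOwwwwwwwwwwwwwwwwwwwwwwwwwwwwwwwwwwwwwwwwwwwwwwwwwwwwwwOO                        
                            OOwwwwwwwwwwwwwwwwwwwwwwwwwwwwwwwwwwwwwwwwwwwwwwwwwwwwwO                          
                                     OOOOOOOOOOwwwwwwwwwwwwwwwwwwwwwwwwwwwwwwwwwwwO                           
                                                           OOOOOOOOOOOwwwwwwwwwwwO
```

Call:
carry_out(
  steps=[0,0,-2,0,-4,0,-1,0,-8,0,1,0,-12,0,2,0,-14,0,3,0,-14,0,3,0],
)

```text
t: 31.42
tcp_pos: [0.6314, 0.0848, 0.127]
tcp_rot: [0.999, -0.04, 0.005, -0.0]
force: [9.9, -1.9, 15.4]
opening: 0.0139
gripper_force: 30.0
```

Call:
carry_out(
  steps=[-14,0,3,0,-14,0,3,0,-14,0,3,0,-14,0,-10,0,-14,0,-40,0,-14,0,-80,0,-14,0,-120,0],
  hand=50,
)

```text
t: 32.3
tcp_pos: [0.6141, 0.0864, 0.2468]
tcp_rot: [0.999, -0.04, 0.0, -0.0]
force: [1.1, 0.8, -0.1]
opening: 0.0503
gripper_force: 0.0
```

```bash
python3 - <<'E'
from h import *
print(bot.state()["force"].round(1))
ascii('side',140,190,110,80,3)
ascii('top',185,105,65,75,2)
R=lambda e,y,z:[REST[0][0]+e*np.cos(-.079)-y*np.sin(-.079),REST[0][1]+e*np.sin(-.079)+y*np.cos(-.079),z]
P=[R(-.011,.048,.081),R(-.011,-.048,.081),R(.111,.048,.1255),R(.111,-.048,.1255)]
print(pix("top",P).round(0).tolist(),pix("side",P).round(0).tolist())
E
```

```text
[ 1.1  0.8 -0.1]
                                                                                         OOwwwwwwwwwwwwwOOO   
                                                                                                              
                                                                                                              
                                                                                                              
                                    ...wwwwwwwwwO                                                             
                                   wwwwwwwwwwwwwwwwwwwww                                                      
                                   . wwwwwwwwwwwwwwwwwwwwwwwwwww                                              
                             OOww .......   wwwwwwwwwwwwwwwwwwwwwwwwwwww                                      
                            Owwww..................wwwwwwwwwwwwwwwwwwwwwwwwww .                               
                          Owwwww...........................wwwwwwwwwwwwwwwww........
[... 3851 characters left out ...]
...............                           
w w         w# .......................                           
             #wwwwwwwwwwwwwww.w.......                           
   www       #wwwwwwwwwwwwwwwwwww   .                            
 w           #              OOOO                                 
w  w                                                             
            w                                                    
 w       #####                                                   
       ########                                                  
[[187.0, 167.0], [221.0, 170.0], [189.0, 120.0], [224.0, 123.0]] [[226.0, 253.0], [235.0, 219.0], [166.0, 231.0], [180.0, 199.0]]
```

The tray lies on the rest. Its side-view corners are (232,220) and (224,253), against a prediction of (235,219) and (226,253). Now the jar.

```bash
python3 - <<'E'
from h import *
print(tool([.4328,-.0857,.120],0),tool([.4328,-.0857,.019],0))
E
```

```text
(array([-169.7,  186.3,  128.5]), np.float64(1.492)) (array([-170.5,  186.4,  229.5]), np.float64(1.492))
```

Call:
carry_out(
  steps=[-30,33,0,-0.18,-60,66,0,-0.36,-90,99,0,-0.54,-120,132,0,-0.72,-150,165,0,-0.9,-170,186,30,-1.08,-170,186,70,-1.26,-170,186,100,-1.44,-170,186,125,-1.62,-170,186,125,-1.65,-170,186,125,-1.65],
  hand=85,
)

```text
t: 33.78
tcp_pos: [0.4302, -0.0856, 0.1204]
tcp_rot: [0.708, 0.706, 0.0, 0.0]
force: [-0.3, -0.1, 0.6]
opening: 0.0852
gripper_force: 0.0
```

```bash
python3 - <<'E'
from h import *
print(tool([.4328,-.0857,.019],0),bot.state()["joints"].round(2))
print("jar rim in wrist:",pix("wrist",[[.4328,-.0857,.07],[.4328,-.0577,.07],[.4328,-.1137,.07],[.4048,-.0857,.07]]).round(0).tolist())
ascii("wrist",180,100,160,230,8)
# tray and box from above
ascii('top',185,115,45,60,2)
E
```

```text
(array([ -0. ,   2.5, 101.4]), np.float64(-0.003)) [-0.35  0.37  2.1   0.    0.66 -0.34]
jar rim in wrist: [[260.0, 215.0], [260.0, 177.0], [260.0, 251.0], [221.0, 215.0]]
                                        
                                        
                                        
                                        
                                        
                                        
                                        
                                        
                  .....w                
               .O  O     Ow             
              O  ##....##  O            
               ............ O           
              ..............            
             ................           
             ................           
             ................           
#             ..............          ##
#               ..........            ##
#                                     ##
#                                     ##
#                                     ##
........................................
..........................
[... 881 characters left out ...]
..................     
    ...........wwwwwww.................      
    ............wwwwww.................      
    ............wwwwww.................      
    ...........wwwwwOw.................      
    ...........wwwwwO .................      
    ...........wwwwww..................      
    ..................................       
    ..................................       
    ..................................       
   ...................................       
   ...................................       
   .     w ww.........................       
       Owwwwwwwwwwwwwwwwwwwwwww.......       
         OOOOOOOwwwwwwwwwwwwwwwww            
                            OOOO
```

Call:
carry_out(
  steps=[0,3,30,0,0,3,60,0,0,3,85,0,0,3,98,0,0,3,101,0,0,3,101,0],
)

```text
t: 34.62
tcp_pos: [0.4331, -0.0856, 0.0192]
tcp_rot: [0.707, 0.707, 0.0, 0.0]
force: [0.5, 0.9, 1.0]
opening: 0.0851
gripper_force: 0.0
```

Call:
carry_out(
  steps=[0,0,0,0,0,0,0,0,0,0,0,0,0,0,0,0,0,0,-4,0,0,0,-15,0,0,0,-35,0,0,0,-60,0,0,0,-85,0,0,0,-105,0,0,0,-115,0,0,0,-115,0],
  hand=45,
)

```text
t: 36.12
tcp_pos: [0.4328, -0.0855, 0.1341]
tcp_rot: [0.707, 0.707, 0.0, 0.001]
force: [-0.9, 0.4, -2.6]
opening: 0.0556
gripper_force: 30.0
```

```bash
python3 - <<'E'
from h import *
print(tool([.5647,-.1795,.134],0),tool([.5647,-.1795,.079],0))
E
```

```text
(array([-94. , 131.9,   0.3]), np.float64(0.0)) (array([-94. , 131.8,  55.3]), np.float64(0.0))
```

Call:
carry_out(
  steps=[-3,5,0,0,-10,14,0,0,-20,28,0,0,-33,46,0,0,-47,66,0,0,-61,86,0,0,-74,104,0,0,-84,118,0,0,-91,127,0,0,-94,132,5,0,-94,132,18,0,-94,132,33,0,-94,132,44,0,-94,132,50,0,-94,132,53,0,-94,132,55,0,-94,132,55,0,-94,132,55,0],
)

```text
t: 38.38
tcp_pos: [0.5649, -0.1796, 0.0789]
tcp_rot: [0.707, 0.707, 0.0, 0.0]
force: [-1.1, -0.2, -0.8]
opening: 0.0552
gripper_force: 30.0
```

```bash
python3 - <<'E'
from h import *
print(bot.state()["force"].round(1))
print(pix("side",[[.5647,-.1795,.06],[.5647-.025,-.1195,.06],[.5897,-.1195,.06],[.5647,-.1795,.13]]).round(0).tolist())
ascii("side",215,125,75,75,3)
E
```

```text
[-1.1 -0.2 -0.8]
[[239.0, 166.0], [246.0, 180.0], [227.0, 179.0], [238.0, 145.0]]
............... ############### # #####   ...............wwwOw  OOOOOOO    
             ............ ...............................wwwOOOOOOOOOOOOOOO
 wOwwwwwwwwwwwwwwwwwwwwOOOOOOOwwww  ....................     OOOOOOOOOOOOOO
 ww.....wwww          OOOOOOOOOO   ......        ..           OOOOOOOOOOO  
ww .....wwww...................wwww.....wwww ..           wwwwOOOOOOOOOOOww
                                www..... www              ww........w...www
          #                      w                        ww............www
          #                      w                        ww............ww 
                                w                         wwww.........www 
                                                             OOOOww OOO    
               OOOO         OOOO                               OOOOOO      
               OOOOOOOOOOOOOOOOO                         wwwww.......wwwwww
            wwwwwwOOOOOOOOOOOOwwwww                     wwww.........wwwwww
             ww.................www                     w..............wwww
              www.............www                       w..................
             OwwwwwwwwwwwwwwwOOO                        w.................w
            OwwwwwwwwwwwwwwwwwwOO                       w.................w
           OOwwwwwwwwwwwwwwwwwwO                         ................w 
          wOwwwwwwwwwwwwwwwwwwwO                         ................w 
           OOwwwwwwwwwwwwwwwwwOO                         w...............w 
             OOwwwwwwwwwwwwwwwOO                            w.........w    
             OOwwwwwwwwwwwwwwwOO                                           
              OOOOOOOOOOOOOOOOO
```

Call:
carry_out(
  steps=[0,0,0,0,0,0,0,0,0,0,0,0,0,0,0,0,0,0,-10,0,0,0,-40,0,0,0,-80,0,0,0,-120,0,0,0,-120,0],
  hand=80,
)

```text
t: 39.55
tcp_pos: [0.5658, -0.1799, 0.2022]
tcp_rot: [0.707, 0.707, 0.001, 0.003]
force: [-0.1, 0.0, 0.4]
opening: 0.0801
gripper_force: 0.0
```

```bash
python3 - <<'E'
from h import *
# lid of the jar and bottle cap by darkness in the top view
g=get_image("top")
for n,(x,y,w,h),z in (("jar",(265,140,40,35),.13),("bottle",(335,195,50,25),.13)):
    m=(g[y:y+h,x:x+w].max(2)<75).astype(np.uint8)
    k,_,s,c=cv2.connectedComponentsWithStats(m)
    for i in range(1,k):
        if s[i][4]>20: print(n,s[i],(c[i]+[x,y]).round(1),world("top",c[i]+[x,y],z).round(4))
print(tool([.4483,-.3407,.16],0),tool([.4483,-.3407,.058],0))
E
```

```text
bottle [25  8  9  8 54] [363.9 206.3] [[ 0.4491 -0.3393  0.13  ]]
(array([-161. , -116.8,   40.1]), np.float64(0.0)) (array([-160.9, -117.1,  142.1]), np.float64(0.0))
```

```bash
python3 - <<'E'
from h import *
for z in (0,.05,.06,.07,.08,.09,.1,.13): print(z,((pix("top",[[.4487,-.34,z]])[0]-[240,110])*5).round(0), ((pix("side",[[.4487,-.34,z]])[0])).round(1))
ascii("side",255,110,50,52,2)
ascii("top",335,195,45,30,2)
E
```

```text
0 [557. 502.] [280.6 151.9]
0.05 [580. 495.] [281.5 138.7]
0.06 [584. 494.] [281.7 136. ]
0.07 [589. 492.] [281.9 133.2]
0.08 [594. 490.] [282.  130.4]
0.09 [599. 489.] [282.2 127.6]
0.1 [604. 487.] [282.4 124.7]
0.13 [621. 482.] [283. 116.]
  ............................ww                  
ww............................ww                  
     wwwww...................ww                  w
                    wwwww                       w.
                                                w.
                                                ww
                                                ww
...........     wOO      OOOOOO                  w
...............wwwwwOOOOOOOOOOOOOOOO ww           
..............wwwwwwOOOOOOOOOOOOOOwwwwwwwOw       
.............. wwOOOOOOOOOOOOOOOOOwwwwwwwww       
..............       OOOOOOOOOOOOOOOwwwwwO        
        .....         OOOOOOOOOOO      OO         
                   wwOOOOOOOOOOOOOw              w
                  wwwwwwOOOOOOwwwww              w
                  ww.....w..w.w..ww              w
                  ww.............ww       
[... 421 characters left out ...]
            wwwww......w.wwwwwww              
w w                                          
                                             
 ww                                          
                 OwO  O                      
  w           www            .##             
            w.wO   OO  O ########            
           w.wwO         ##.#####            
          w.www   O    w  #####.             
    w     Ow..wO O O O   O                   
w          wwww.O    OwO                     
   w     ## wwwwwww  O OO O                  
       ###     wwwwwwwwwO O                  
     ##.##                                   
 w   ####                                    
  w #####
```

Call:
carry_out(
  steps=[-25,-18,0,0,-60,-44,0,-0.15,-95,-70,0,-0.3,-130,-95,0,-0.47,-152,-111,0,-0.64,-160,-117,20,-0.785,-160,-117,50,-0.785,-160,-117,80,-0.785,-160,-117,110,-0.785,-160,-117,132,-0.785,-160,-117,142,-0.785,-160,-117,143,-0.785,-160,-117,143,-0.785],
)

```text
t: 41.32
tcp_pos: [0.4479, -0.3397, 0.0561]
tcp_rot: [0.383, 0.924, -0.0, 0.0]
force: [0.0, -0.4, 0.0]
opening: 0.0797
gripper_force: 0.0
```

Call:
carry_out(
  steps=[0,0,0,0,0,0,0,0,0,0,0,0,0,0,0,0,0,0,-4,0,0,0,-15,0,0,0,-35,0,0,0,-60,0,0,0,-85,0,0,0,-105,0,0,0,-115,0,0,0,-115,0],
  hand=40,
)

```text
t: 42.82
tcp_pos: [0.4478, -0.3396, 0.1711]
tcp_rot: [0.383, 0.924, -0.0, 0.0]
force: [0.1, 0.5, -3.2]
opening: 0.0471
gripper_force: 30.0
```

```bash
python3 - <<'E'
from h import *
print(bot.state()["force"].round(1),tool([.5647,-.3395,.173],0),tool([.5647,-.3395,.1182],0))
E
```

```text
[ 0.1  0.5 -3.2] (array([-82.6,  82.7,  -1.8]), np.float64(0.785)) (array([-82.5,  82.7,  53. ]), np.float64(0.785))
```

Call:
carry_out(
  steps=[-3,3,0,0.05,-9,9,0,0.15,-18,18,0,0.28,-29,29,0,0.42,-41,41,0,0.55,-54,54,0,0.66,-66,66,0,0.74,-75,75,0,0.785,-81,81,0,0.785,-83,83,5,0.785,-83,83,18,0.785,-83,83,33,0.785,-83,83,44,0.785,-83,83,50,0.785,-83,83,53,0.785,-83,83,55,0.785,-83,83,55,0.785,-83,83,55,0.785],
)

```text
t: 45.08
tcp_pos: [0.5652, -0.3396, 0.1158]
tcp_rot: [0.707, 0.707, 0.0, 0.0]
force: [-0.2, 0.7, -1.7]
opening: 0.0472
gripper_force: 30.0
```

Call:
carry_out(
  steps=[0,0,1,0,0,0,1,0],
)

```text
t: 45.32
tcp_pos: [0.5653, -0.3397, 0.1157]
tcp_rot: [0.707, 0.707, 0.0, 0.001]
force: [-1.6, 0.4, 6.8]
opening: 0.0471
gripper_force: 30.0
```

Call:
carry_out(
  steps=[0,0,0,0,0,0,0,0,0,0,0,0,0,0,0,0,0,0,-10,0,0,0,-40,0,0,0,-80,0,0,0,-120,0,0,0,-150,0,150,0,-150,0,150,0,-150,0,150,0,-150,0,150,0,-150,0],
  hand=75,
)

```text
t: 46.95
tcp_pos: [0.5653, -0.188, 0.2657]
tcp_rot: [0.706, 0.708, 0.0, 0.001]
force: [1.0, -0.4, 0.3]
opening: 0.0749
gripper_force: 0.0
```

```bash
python3 - <<'E'
from h import *
print(bot.state()["joints"].round(2))
g=get_image("top")
def dark(n,b,z):
    x,y,w,h=b;k,_,s,c=cv2.connectedComponentsWithStats((g[y:y+h,x:x+w].max(2)<75).astype(np.uint8))
    for i in range(1,k):
        if s[i][4]>20: print(n,s[i],world("top",c[i]+[x,y],z).round(4))
dark("bottle",(345,140,45,40),.19);dark("jar",(270,135,45,40),.13);dark("dropper",(315,150,30,25),.145)
print(pix("top",[[.5647,-.3395,.19],[.5647,-.1795,.13]]).round(0).tolist())
ascii("top",270,140,115,45,2)
print();ascii("side",215,100,60,85,3)
print();ascii('top',80,134,76,80,3)
E
```

```text
[-0.43  0.4   1.57  0.    1.17 -0.43]
bottle [  0  11  14  21 105] [[ 0.555  -0.2953  0.19  ]]
[[370.0, 158.0], [303.0, 162.0]]
                 w w   .....................................  w           w      w       ####www     w    w        
           ww       w  .... ww w  . .   .w ......................  w      w w    w        ### w           w        
                w   w       w  w               ww ..................w   w        w          w#  w                  
                                           w   w   w    ................   w              w              w         
            w ww      w    w w  w                           ...............  w                    w                
                   w w  w       w   ww w   w w w    w w    w    .............w  ww      ww  ww    ww               
                  w             w                  w  w  w     w  w ...........w                w w                
                       w       ww            w    w  w           w w  ...........    w      w     w   w            
       ww               w             w w   
[... 4802 characters left out ...]
wwwwwwwwwwwwwwwwwwwwwwwwwwwwwwwwwwwwwwwwwwwOwwwO  
      wwwwwwwwOOwwwwOOOwwwwwwwwwwwwwwwwwwwwwwwwwwwwwwwwwwwwwwwwwwOwwOwwwO   
     OwwwwwwOOwww OOOOOOOO OwwwwwwwwwwOOOwwwwwwwwwwwwwwwwwwwwwwwwwwOwwwOO   
    Owwwwwwwwwww OOOOOOOO   OwwwwwOOOOOOOOO OwwwwwwwwwwwwwwwwwwwwwOOwwwO    
   Owwwwwwwwwwwwww        wOwwwwwOOOOOOOOOOO wwwwwwwwwwwwwwwwwwwwwOwwwO     
           OOOOwwwwwwwwwwwwwwwwwwwO  OOO    wwwwwwwwwwwwwwwwwwOwwwwwwOO     
                           OOwwwwwwwwwwwwwwwwwwwwwwwwwwwwwwwwwwwwOwwwO      
                                           OOwwwwww wwwwwwwwwwwOOwwwO       
                                                         OOOwOOOOOOwO       
                                O
```

All four balls are in the box, at top-view pixels (110,158), (127,160), (98,192) and (117,196). I'll move the arm aside and check the shelf.

Call:
carry_out(
  steps=[60,0,0,0,120,-20,0,0,180,-50,0,0,240,-80,0,0,300,-100,0,0,360,-110,0,0,420,-110,0,0,450,-110,0,0,450,-110,0,0,450,-110,0,0,450,-110,0,0],
)

```text
t: 48.52
tcp_pos: [0.4555, 0.2593, 0.2647]
tcp_rot: [0.708, 0.706, -0.0, 0.0]
force: [0.3, -0.0, 0.2]
opening: 0.0749
gripper_force: 0.0
```

```bash
python3 - <<'E'
from h import *
print(bot.state()["t"],bot.state()["tcp_pos"].round(3))
g=get_image("top")
def dark(n,b,z):
    x,y,w,h=b;k,_,s,c=cv2.connectedComponentsWithStats((g[y:y+h,x:x+w].max(2)<75).astype(np.uint8))
    for i in range(1,k):
        if s[i][4]>20: print(n,s[i],world("top",c[i]+[x,y],z).round(4))
dark("bottle",(345,140,45,40),.19);dark("jar",(270,135,45,40),.13);dark("dropper",(315,150,30,25),.145)
b=cv2.imread("pics/tr.png");print("want .565 -.34; .565 -.18; dropper start .5621 -.2646")
ascii("top",275,140,105,45,2)
ascii('top',183,110,45,65,2)
E
```

```text
48.525 [0.455 0.259 0.265]
bottle [21 15  9  9 60] [[ 0.5636 -0.3401  0.19  ]]
jar [ 24  20  17  17 244] [[ 0.5624 -0.1776  0.13  ]]
dropper [18 10  6  6 25] [[ 0.5621 -0.2632  0.145 ]]
want .565 -.34; .565 -.18; dropper start .5621 -.2646
                                                                                                         
                                                      O                                                  
                                                                                                         
                                                                                                         
                                                                                                         
                                                                                                         
                                                                                                         
                                                                                                         
            
[... 2338 characters left out ...]
..................   
      ............wwwwww.................    
      ............wwwwww.................    
      ............wwwww .................    
      ...........wwwwwww.................    
      ...........wwwwww .................    
      ...................................    
      ..................................     
     ...................................     
     ...................................     
     ...................................     
     ...................................     
         Owwwwwwwww.....................     
        OOwwwwwwwwwwwwwwwwwwwwwwwww  ..      
               OOOOOOOOOOwwwwwwwwwO          
                                 O
```

Everything checks out:
- The bottle is at (.564,-.340) and the jar at (.562,-.178), both on the shelf centreline.
- The dropper hasn't moved, the tray is square on the rest within a few mm of the foot point, and four balls are in the box.

Handing in.

```bash
python3 -c "
from station import order
print(order.hand_in())"
```

```text
the job is handed in; nothing more can be done
None
```

I handed the job in at about 48.5 s of 72: the four caps are in the box, the empty tray is on the sloped rest with its open end downhill (front edge about 4 mm from the foot point by camera, so it may not quite touch the lip), and the tall bottle and jar stand on the shelf either side of the dropper; the hand-in returned no verdict.

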